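Tip a kit of parts into the kit case, close the lid and hasp it

ROBOT

A 6-joint arm with a two-finger parallel gripper is mounted at the origin on the work surface. World frame = base frame: x ahead of the robot, y to its left, z up, the work surface at z = 0. Lengths are in m, angles in degrees, forces in N, time in s.
With the tool pointing down it reaches from about 0.3 to 0.875 m from the base axis. Payload 4.2 kg.
Tool frame: the origin (TCP) lies midway between the tips of the shut fingers; the grasp point (between the pads) lies 19 mm behind it (ctrl.pinch_z is the distance from the TCP to the grasp point, in m); z points along the fingers, y is the line along which they close (so a half turn about z gives the same grasp; the last joint's range is limited). The gripper opens to 85 mm and grips with 20 to 120 N. Pads are 22 mm wide; open, the fingers measure 114 mm over their backs; the gripper's body (76 mm by 85 mm) begins 54 mm behind the grasp point. The pads swing forward as they close: fully open they stand 13 mm farther back than shut.
Start: joints at [-71.161, 18.312, 89.639, -0, 72.044, -1.146], TCP at [0.197, -0.54, 0.231] pointing down, gripper open.
Joint ranges: [-177.97, 177.97], [-48.28, 115.42], [12.27, 149.76], [-77.06, 257.06], [2.81, 150.46], [-146.56, 146.56]. Speed limits (degrees/s): [147.25, 147.25, 180, 180, 180, 180].

INTERFACE

Orientations are given as [roll, pitch, yaw] about the fixed x, y, z axes, in that order (R = Rz(yaw) Ry(pitch) Rx(roll)).
In Python, from cell import readout, cams, ctrl gives the robot as it stands.
- The arm moves only by the tool carry_out, never from a script. Its argument "moves" is a list of rows, each an object of numbers: "hand": the opening, from -1 (shut) to 1 (fully open); "tx", "ty", "tz": the shift along the tool's x, y, z in units of 200 mm (1.0 is 200 mm); "ax", "ay", "az": the turn, a rotation vector about the tool's x, y, z in units of 60 degrees (1.0 is 60 degrees). In form: [{"hand": .., "tx": .., "ty": .., "tz": .., "ax": .., "ay": .., "az": ..}, ...]. A call has exactly 8 rows; each row shifts and turns the commanded pose from where the row before left it, along the tool's axes as they then stand; what a row does not reach is not made up. A row lasts 1/8 s, in which the tool goes at most 62.5 mm and 10.7 degrees, less where a joint would pass 70% of its speed; a pose out of reach is approached as far as the arm can. A call with a number of a shift or a turn outside -1 to 1 is refused whole. A call with a gripper value outside its range is refused whole. The fingers move at their own pace and stop on an object; "grip_force" is the grip in N (left out, the last holds). Time passes only in rows, so rows that do not move let the fingers close, or fill a call up. It gives the time, the measured TCP pose, the force, the opening and the grip force at its end, in the units of the state.
- readout.state(): the state, without advancing time (a new reading comes with each control period).
- cams.snapshot(name): name is "scene" or "top"; returns (picture, depth): 400x640x3 uint8, red, green, blue; 400x640 float32, m along the optical axis (not along the pixel's ray), 0 where there is no reading.
- cams.get_calibration(name): a dict with "camera_matrix" (3x3 intrinsics, pixels), "D" ([k1, k2, p1, p2, k3] as OpenCV has them; the pictures are not rectified), "cam_to_world" (4x4, takes a point from camera to world coordinates). Camera axes: x right, y up, looking along -z (the intrinsics and any distortion apply to the point x, -y, -z); pixel columns grow to the right and rows downward; lengths in m; the calibration is good to about 2 mm. A picture is of the moment at which its call begins. get_calibration takes no time and is no camera call.
- ctrl.job_done(): hands the job in; it is judged then, once.
Trained networks look in the newest picture that a camera, given by its name, has taken for a name from the list of things; names that differ only in an ending like _2 or _b are one class to them, and where a whole thing is asked for, a point or a joint stands for the part that bears it (a point fixed in the world has none). Each returns a list of dicts, best first, with "score" (0 to 1); they miss things now and then, are a little off and sometimes report something else, mostly with a low value. They report only what shows in the picture. A call takes as long as a camera call. They do not tell look-alikes from the thing itself.
- cams.boxes_of(camera, query): "centre" ([x, y, z] in m, in the coordinates of the camera as it stood for that picture, good to about 4 mm: the middle of the surface that is visible of it).
- cams.silhouettes(camera, query): "pixels" (400x640 bool, what is visible of it).
The state is a dict: "clock": time; "qpos": joint angles; "joint_velocities": joint speeds; "effort": joint torques, N m; "ee_pos": TCP position; "ee_rot": TCP orientation; "force": force on the tool from outside, world axes, zero at the start; "torque": the same for the moment, N m; "gripper_width": finger opening in m; "finger_force": force on a finger pad.
Only numpy, scipy, OpenCV 4.12 (cv2) and the standard library are available. Lean on these libraries where they do the work, as an engineer would, in place of code of your own. Each camera call takes 0.05 s, during which the arm holds its last target. There are 200 camera calls.

TASK

Pick up the aluminium parts tray by its handle and tip it so that the three parts on it slide off together into the open kit case, then set the empty tray back down flat and square on its rubber mat. Then close the case's lid fully and swing the hasp down over the staple until it lies home against the front. Leave the other things on the shelf where they are.

Things in the scene. Friction and masses are not known exactly. Their poses are not given: they have to be found in the camera images.
- tray: Shallow bare aluminium tray, 176 (x) x 136 (y) mm, 180 g, sheet 3 mm thick. Its front end (+x) is open, a lip off which the parts slide; side walls 30 mm high (20 mm in the last 60 mm), back wall 35 mm at the -x end, with a leaning handle on its top edge (see tray_grip). Origin: centre of the floor's underside, z up. Starts on its mat, handle towards the robot.
- tray_grip (a point): Where to grip the tray's handle, (-103.4, 0, 71.3) mm in the tray's frame, axes as the tray's. The handle is a flange 94 mm wide (y), rising from the back wall's top and leaning 25 degrees back (up and to -x), 62 mm long on its slope; its outer 46 mm is a rubber grip 10 mm thick. Grip across that thickness, tool tilted 25 degrees along the slope. This point is 22 mm from its free end.
- tray_lip (a point): Middle of the tray's open front lip, underside of the floor; (88, 0, 0) mm in the tray's frame.
- tray_mat: The tray's place: black rubber mat, 230 (x) x 170 (y) x 3 mm thick, fixed to the shelf. Origin: centre of its underside. The tray starts centred on it within 10 mm, its x axis along the mat's within 0.08 rad.
- battery_holder: Black plastic holder for two cells, open on top, 66 x 34 x 18 mm, about 40 g, lying lengthwise in the tray. Origin: centre of its underside. All three parts begin to slide when the tray is tipped some 26 to 36 degrees.
- jumper_block: Red plastic jumper block with a row of five screws, 62 x 26 x 26 mm, 50 g, lying lengthwise in the tray. Origin: centre of its underside.
- bracket_clamp: Steel angle bracket clamp, 64 x 30 x 30 mm, foot plate with an upright plate at one end and a bolt, about 90 g, lying lengthwise in the tray. Origin: centre of its underside.
- case: Kit case: grey sheet-steel box, 130 (x) x 220 (y) x 95 mm high outside, walls and floor 4 mm, open on top, too heavy to shift. Origin: centre of its underside. Its front (-x) faces the robot; the lid's hinge line is along y at x = 67, z = 96 mm. A steel staple (loop) on the middle of the front wall, z = 51 to 69 mm, sticks out to x = -88 mm; the hasp's slot passes over it.
- lid (a joint): Case lid's angle, rad: 0 closed; starts at 1.25 to 1.5 (standing nearly upright), limit 1.55. A stiff hinge (0.5 N m): it stays where it is left and must be pushed all the way down. A sheet 137 mm long (from the hinge), 228 mm wide, 3 mm thick, with a 14 mm rim turned down at front and sides; closed, its top is at z = 99 mm in the case's frame.
- lid_edge (a point): Middle of the lid's free edge, on its outer (upper) face, 137 mm from the hinge line; its z axis is square to that face, outward.
- hasp (a joint): Angle of the hasp hinged on the lid's front edge, rad: 0 square to the lid, so with the lid closed it hangs flat down the front wall, staple through its slot; 1.57 straight out in the lid's plane; limit 2.6. Starts at 1.7 to 2.2. A stiff hinge (0.035 N m): stays where it is left. Lid closed, its hinge line is along y at x = -73, z = 92 mm in the case's frame.
- hasp_tip (a point): Centre of the hasp's rolled end (8 mm diameter), 58 mm from its hinge. The hasp is a steel strap 40 mm wide, 3 mm thick, with a 14 x 22 mm slot 20 to 42 mm from the hinge. Closed, this point is at x = -77, z = 34 mm in the case's frame, just below the staple: to push it there without meeting the staple, lean the tool back 20 to 30 degrees.
- screwdriver: Screwdriver lying between the tray and the case, 170 mm long; leave it.
- wire_spool: Small copper-coloured spool, 48 mm diameter, 40 mm high, near the robot; leave it.
- flux_jar: Amber jar, 54 mm diameter, 70 mm high, beyond the tray and case; leave it.
- part_reel: Flat white component reel, 130 mm diameter, 16 mm high; leave it.
- screw_bin: Black open bin, 110 x 90 x 50 mm; leave it (it is not the kit case).
- wrench: Wrench, 160 mm long, lying; leave it.
- spray_can: Aluminium can, 52 mm diameter, 150 mm high; leave it.
Things that resemble listed ones, but are neither listed nor needed, are in the scene too. What is shaped like the tray but yellow is not meant.

How it is judged (in metres and radians):
On the way, in this order (a step that is already met when the one before it is completed fails the run):
1. all three parts are in the case while the tray they slid off is still tipped at least 20 degrees (angle between tray's own z axis and vertical above 0.35 rad and x of battery_holder in the frame of case between -0.063 and 0.063 m and y of battery_holder in the frame of case between -0.108 and 0.108 m and z of battery_holder in the frame of case between -0.005 and 0.09 m and x of jumper_block in the frame of case between -0.063 and 0.063 m and y of jumper_block in the frame of case between -0.108 and 0.108 m and z of jumper_block in the frame of case between -0.005 and 0.09 m and x of bracket_clamp in the frame of case between -0.063 and 0.063 m and y of bracket_clamp in the frame of case between -0.108 and 0.108 m and z of bracket_clamp in the frame of case between -0.005 and 0.09 m), for 0.1 s.
2. the empty tray is back flat on its mat, let go (horizontal distance between tray and tray_mat below 0.04 m and angle between tray's own z axis and vertical below 0.06 rad and angle between the x axis of tray and the x axis of tray_mat, either way round below 0.3 rad and height (world z) of tray below 0.008 m and contact force between the fingers and tray below 0.1 N), for 0.2 s.
3. the lid is fully closed, with the hasp still swung up clear of the staple (value of joint lid below 0.05 rad and value of joint hasp above 0.5 rad), for 0.1 s.
4. the hasp is home over the staple (value of joint lid below 0.05 rad and value of joint hasp below 0.12 rad), for 0.2 s.
At the end, for the whole second after the job is handed in: All three parts lie in the case; lid closed within 0.05 rad, hasp down over the staple within 0.12 rad; the empty tray flat on its mat, centred within 40 mm, square within 0.3 rad; all at rest. No bystander was moved over 50 mm (all of step 4 and x of battery_holder in the frame of case between -0.063 and 0.063 m and y of battery_holder in the frame of case between -0.108 and 0.108 m and z of battery_holder in the frame of case between -0.005 and 0.09 m and x of jumper_block in the frame of case between -0.063 and 0.063 m and y of jumper_block in the frame of case between -0.108 and 0.108 m and z of jumper_block in the frame of case between -0.005 and 0.09 m and x of bracket_clamp in the frame of case between -0.063 and 0.063 m and y of bracket_clamp in the frame of case between -0.108 and 0.108 m and z of bracket_clamp in the frame of case between -0.005 and 0.09 m and horizontal distance between tray and tray_mat below 0.04 m and angle between tray's own z axis and vertical below 0.06 rad and angle between the x axis of tray and the x axis of tray_mat, either way round below 0.3 rad and height (world z) of tray below 0.008 m and linear speed of each of tray, battery_holder, jumper_block, bracket_clamp below 0.02 m/s); the robot touches nothing.
It fails at once if a bystander is pushed more than 50 mm or knocked over (distance of any of screwdriver, wire_spool, flux_jar, part_reel, screw_bin, wrench, spray_can from where it was at the start of the episode above 0.05 m or angle between any of wire_spool, flux_jar, screw_bin, spray_can's own z axis and vertical above 0.5 rad).
It fails at once if the tray is dropped or thrown down (linear speed of tray above 0.9 m/s and height (world z) of tray below 0.05 m).
It also fails if it takes over 72 s, if anything falls off the work surface, if the arm or the gripper's body presses on something with over 40 N, if the wrist force passes 120 N, or if a joint passes its speed limit or range.

## Working session

There is one attempt and no reset: what is moved stays moved. The work goes in short steps, Python scripts to look and compute and a tool call to move; the robot and the scene stay as the last step left them, time stands still between calls to the robot, and variables do not carry over. Pictures are saved under pics/ and viewed, at most 10 in all, crops included, and the job is handed in when it is done.

Besides the shell and the picture viewer there is one more tool, called after "Call:" as name([rows], argument=value, ...), one row to a line, values as JSON. carry_out: Moves the arm, as the interface text tells. Its arguments: {"type":"object","properties":{"moves":{"type":"array","items":{"type":"object","properties":{"hand":{"type":"number"},"tx":{"type":"number"},"ty":{"type":"number"},"tz":{"type":"number"},"ax":{"type":"number"},"ay":{"type":"number"},"az":{"type":"number"}}}},"grip_force":{"type":"number"}},"required":["moves"]}

```bash
mkdir -p pics; ls; cat > h.py <<'E'
import numpy as np, cv2
from scipy.spatial.transform import Rotation as R
from cell import readout, cams, ctrl
def world(cam, uv, d):
    c=cams.get_calibration(cam); K=np.array(c["camera_matrix"],float); D=np.array(c["D"],float)
    n=cv2.undistortPoints(np.array(uv,float).reshape(-1,1,2),K,D).reshape(-1,2)
    d=np.asarray(d,float).reshape(-1)
    P=np.c_[n[:,0]*d,-n[:,1]*d,-d]; T=np.array(c["cam_to_world"]); return P@T[:3,:3].T+T[:3,3]
def cloud(cam,depth):
    h,w=depth.shape; v,u=np.mgrid[:h,:w]
    return world(cam,np.c_[u.ravel(),v.ravel()],depth.ravel()).reshape(h,w,3)
def c2w(cam,p):
    T=np.array(cams.get_calibration(cam)["cam_to_world"]); return T[:3,:3]@np.array(p)+T[:3,3]
def save(n,img): cv2.imwrite("pics/"+n,img[...,::-1])
E
python3 - <<'E'
from h import *
s=readout.state(); print({k:np.round(v,3) for k,v in s.items()}, ctrl.pinch_z)
np.set_printoptions(precision=3,suppress=True)
for c in("scene","top"):
    im,d=cams.snapshot(c); save(c+"0.png",im); np.savez("%s0.npz"%c,im=im,d=d)
    for q in("tray","tray_mat","battery_holder","jumper_block","bracket_clamp","case","lid","hasp","screwdriver"):
        for r in cams.boxes_of(c,q)[:3]:
            print(c,q,round(r["score"],2),c2w(c,r["centre"]))
E
```

```text
pics
{'clock': np.float64(0.0), 'qpos': array([-7.1160e+01,  1.8353e+01,  8.9708e+01, -1.0000e-03,  7.2044e+01,
       -1.1470e+00]), 'joint_velocities': array([ 0.004, -0.005, -0.028, -0.019, -0.112,  0.056]), 'effort': array([ 1.0000e-03, -4.1552e+01, -2.3416e+01,  0.0000e+00,  8.0000e-03,
       -0.0000e+00]), 'ee_pos': array([ 0.196, -0.54 ,  0.23 ]), 'ee_rot': array([-1.79895e+02, -1.00000e-03,  1.99870e+01]), 'force': array([ 0.428, -0.457, -0.234]), 'torque': array([0.062, 0.022, 0.024]), 'finger_force': np.float64(0.0), 'gripper_width': np.float64(0.085)} 0.0187
scene tray 0.84 [0.277 0.285 0.006]
scene tray 0.57 [0.605 0.236 0.007]
scene tray_mat 0.98 [0.692 0.229 0.001]
scene tray_mat 0.35 [0.401 0.465 0.016]
scene battery_holder 0.78 [0.583 0.201 0.019]
scene battery_holder 0.5 [ 0.676 -0.171  0.129]
scene battery_holder 0.24 [ 0.659 -0.2    0.267]
scene jumper_block 0.69 [0.596 0.284 0.023]
scene bracket_clamp 0.84 [0.605 0.237 0.01 ]
scene bracket_clamp 0.32 [ 0.679 -0.194  0.181]
scene case 0.97 [ 0.674 -0.17   0.127]
scene lid 0.81 [ 0.678 -0.193  0.181]
scene hasp 0.55 [ 0.655 -0.199  0.262]
scene hasp 0.48 [ 0.681 -0.198  0.176]
top tray 0.98 [0.283 0.285 0.001]
top tray 0.92 [0.625 0.234 0.006]
top tray 0.41 [0.591 0.275 0.032]
top tray_mat 0.77 [0.628 0.181 0.001]
top tray_mat 0.31 [ 0.652 -0.202  0.228]
top battery_holder 0.67 [0.581 0.196 0.02 ]
top jumper_block 0.73 [0.59  0.271 0.03 ]
top bracket_clamp 0.68 [0.579 0.196 0.016]
top bracket_clamp 0.56 [0.608 0.228 0.009]
top case 0.65 [ 0.644 -0.201  0.001]
top lid 0.95 [ 0.652 -0.202  0.225]
top lid 0.7 [0.784 0.019 0.068]
top lid 0.17 [ 0.579 -0.007  0.022]
top hasp 0.54 [ 0.652 -0.198  0.227]
top hasp 0.5 [ 0.654 -0.201  0.278]
top screwdriver 0.66 [ 0.58  -0.007  0.021]
```

View pics/top0.png

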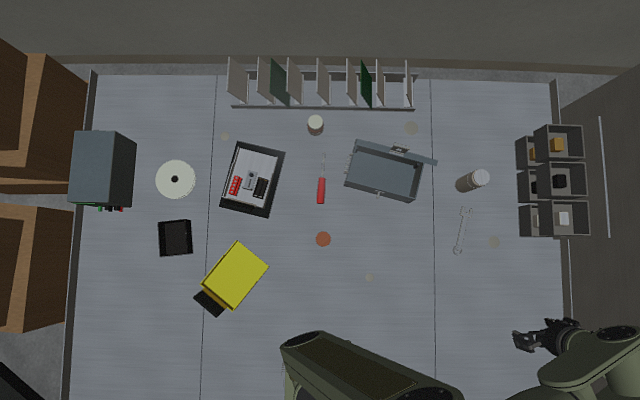

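View pics/scene0.png

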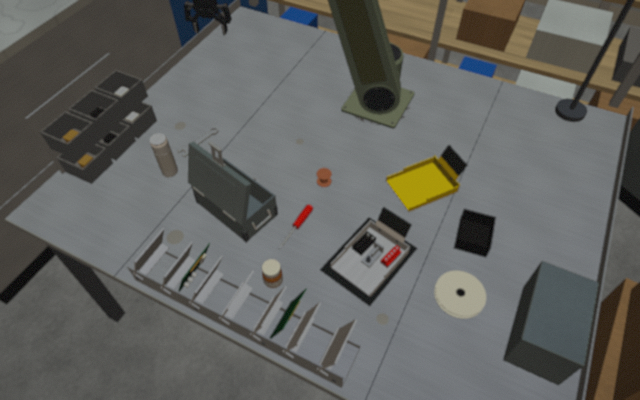

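Top view: the aluminium tray on its black mat is at about (253,178). The yellow tray at (235,275) is the look-alike, so I'll leave it. The case is at (388,170) with its lid standing, and the screwdriver at (321,185) lies between them. The black bin at (175,238) isn't the kit case. Next I'll measure both poses and take one crop to confirm.

```bash
python3 - <<'E'
from h import *
np.set_printoptions(precision=4,suppress=True)
D={}
for c in("scene","top"):
    z=np.load(c+"0.npz"); D[c]=(z["im"],cloud(c,z["d"]),z["d"])
im=D["top"][0]; save("crop.png",cv2.resize(im[110:220,200:450],None,fx=3.2,fy=3.2,interpolation=cv2.INTER_CUBIC))
def pts(c,lo,hi,x,y):
    P=D[c][1]; m=(D[c][2]>0)&(P[...,2]>lo)&(P[...,2]<hi)&(P[...,0]>x[0])&(P[...,0]<x[1])&(P[...,1]>y[0])&(P[...,1]<y[1]); return P[m],D[c][0][m]
def rect(p):
    (cx,cy),(w,h),a=cv2.minAreaRect((p[:,:2]*1000).astype(np.float32)); return np.round([cx,cy,w,h,a],1)
for c in D:
    print("==",c)
    # table height check
    p,_=pts(c,-.02,.02,(.4,.5),(-.1,.0)); print("table z",np.median(p[:,2]))
    # case rim (below lid)
    p,_=pts(c,.085,.1,(.5,.8),(-.38,-.03)); print("rim",len(p),rect(p))
    p,_=pts(c,.13,.32,(.5,.85),(-.38,-.03)); print("lid pts",len(p),rect(p),p.min(0),p.max(0))
    u,s,v=np.linalg.svd(p-p.mean(0),full_matrices=False); print("lid mean",p.mean(0),"normal",v[2],s)
    p,col=pts(c,.048,.12,(.4,.8),(.08,.42)); print("handle",len(p),p.mean(0) if len(p) else "", rect(p) if len(p) else "", p.min(0),p.max(0))
    u,s,v=np.linalg.svd(p-p.mean(0),full_matrices=False); print(v)
    # mat+tray dark
    p,col=pts(c,-.01,.012,(.42,.82),(.07,.42)); dk=col.max(1)<60
    print("mat",dk.sum(),rect(p[dk]))
    p,col=pts(c,.015,.12,(.42,.82),(.07,.42)); print("tray walls",rect(p))
# scene tops of lid, hasp, highest
E
```

```text
== scene
table z 0.002703335462870493
rim 370 [ 635.8 -195.2  223.5  139.4   76.4]
lid pts 2434 [ 697.7 -175.9  301.2  149.9   46.1] [ 0.6176 -0.3207  0.13  ] [ 0.8497 -0.0901  0.2953]
lid mean [ 0.674  -0.1975  0.1932] normal [ 0.9156 -0.2322  0.3283] [3.306  1.899  0.4277]
handle 596 [0.5193 0.2578 0.0757] [487.1 323.8  79.1 240.4  25. ] [0.4005 0.2061 0.048 ] [0.5434 0.4196 0.1022]
[[-0.0803  0.9961 -0.037 ]
 [ 0.7181  0.032  -0.6952]
 [-0.6913 -0.0824 -0.7178]]
mat 884 [613.8 228.6 166.3 226.6  77.3]
tray walls [587.3 294.6 230.  346.3  19.8]
== top
table z -3.5128752958524245e-05
rim 265 [ 628.5 -194.9  225.8  122.7   75.6]
lid pts 663 [ 694.2 -167.4  302.8  140.8   40.8] [ 0.6192 -0.3151  0.1314] [ 0.8488 -0.0915  0.2942]
lid mean [ 0.6582 -0.2003  0.2317] normal [-0.6877  0.2126 -0.6941] [1.6677 0.7612 0.4326]
handle 254 [0.5146 0.2534 0.0814] [488.2 321.2  69.1 237.1  21.6] [0.4124 0.2052 0.0483] [0.5369 0.4187 0.0998]
[[ 0.0483 -0.9985  0.0245]
 [-0.7988 -0.0239  0.6011]
 [ 0.5996  0.0487  0.7988]]
mat 977 [565.4 270.5 235.1 338.9  78.4]
tray walls [589.2 294.1 233.2 346.6  19.2]
```

View pics/crop.png

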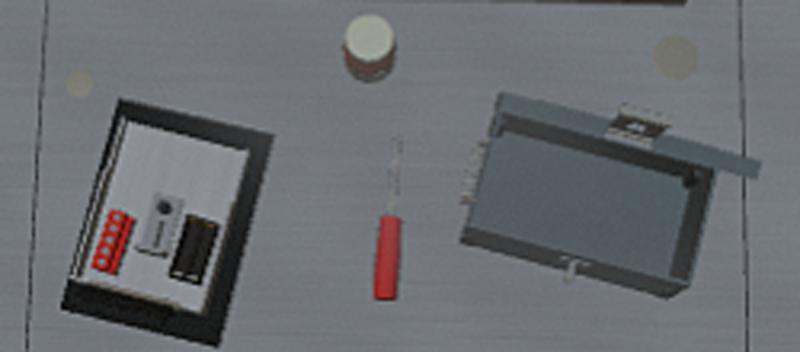

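The crop confirms it: a bare tray on the black mat with the red block, steel clamp and black holder on it, and the open case with a staple at (572,265) and the hasp up at (640,122). Next is a tighter fit, leaving out the yellow tray's points.

```bash
cat >> h.py <<'E'
def rz(a): return R.from_euler("z",a,degrees=True).as_matrix()
def pose(rpy): return R.from_euler("xyz",rpy,degrees=True)
def plan(p0,r0,p1,r1,n,nd=2,ramp=True):
    """rows (tx,ty,tz,ax,ay,az) from pose 0 to pose 1 in n rows, rounded with feedback"""
    p,r=np.array(p0,float),r0; rel=(r1*r0.inv()).as_rotvec()
    for i in range(1,n+1):
        s=i/n; s=(s+ (3*s*s-2*s**3))/2 if ramp else s
        pt=np.array(p0)+s*(np.array(p1)-p0); rt=R.from_rotvec(rel*s)*r0
        t=np.round(r.inv().apply(pt-p)/.2,nd); a=np.round((r.inv()*rt).as_rotvec(degrees=True)/60,nd)
        p=p+r.apply(t*.2); r=r*R.from_rotvec(a*60,degrees=True)
        print('{"hand":H,'+",".join('"%s":%g'%(k,v+0) for k,v in zip(("tx","ty","tz","ax","ay","az"),np.r_[t,a]) if v)+'}'+(" CLIP" if np.linalg.norm(t)>.312 or np.linalg.norm(a)>.177 else ""))
    print("end",np.round(p,4),np.round(r.as_euler("xyz",degrees=True),2)); return p,r
def state():
    s=readout.state(); return np.array(s["ee_pos"]),pose(s["ee_rot"])
E
python3 - <<'E'
from h import *
np.set_printoptions(precision=4,suppress=True)
for c in("scene","top"):
    z=np.load(c+"0.npz"); P=cloud(c,z["d"]); I=z["im"].astype(int); print("==",c)
    # mat frame guess
    M=np.array([.614,.2286,0]); Q=(P-M)@rz(-12.7)
    n=lambda m:(z["d"]>0)&m
    inm=n((abs(Q[...,0])<.135)&(abs(Q[...,1])<.1))
    dk=inm&(I.max(2)<60)&(Q[...,2]<.012)&(Q[...,2]>-.01)
    q=Q[dk]; (a,b,g)=cv2.minAreaRect((q[:,:2]*1000).astype(np.float32)); print("mat in guess frame",np.round(a,1),np.round(b,1),round(g,2))
    h=n((Q[...,0]>-.16)&(Q[...,0]<-.07)&(abs(Q[...,1])<.075)&(Q[...,2]>.06)&(Q[...,2]<.11)); q=Q[h]
    print("handle",len(q),q.mean(0),q.min(0),q.max(0)); u,s,v=np.linalg.svd(q-q.mean(0),full_matrices=False); print(v)
    w=inm&(Q[...,2]>.014)&(Q[...,2]<.035); q=Q[w]; a=cv2.minAreaRect((q[:,:2]*1000).astype(np.float32)); print("walls",np.round(a[0],1),np.round(a[1],1),round(a[2],2),q.min(0),q.max(0))
    br=inm&(Q[...,2]<.015)&(I.min(2)>110); q=Q[br];a=cv2.minAreaRect((q[:,:2]*1000).astype(np.float32)); print("floor",len(q),np.round(a[0],1),np.round(a[1],1),round(a[2],2),np.median(q[:,2]))
    # case
    C=np.array([.632,-.195,0]); Q=(P-C)@rz(-14)
    m=n((Q[...,0]>-.068)&(Q[...,0]<-.04)&(abs(Q[...,1])<.1)&(Q[...,2]>.088)&(Q[...,2]<.1)); q=Q[m]
    if len(q): f=np.polyfit(q[:,1],q[:,0],1); print("front rim",len(q),f,q[:,0].min(),q[:,0].max())
    m=n((Q[...,0]>-.08)&(Q[...,0]<.075)&(abs(Q[...,1])<.13)&(Q[...,2]>.087)&(Q[...,2]<.102)); q=Q[m]; print("rim ext",q.min(0),q.max(0)); a=cv2.minAreaRect((q[:,:2]*1000).astype(np.float32)); print(a)
    for sgn in(-1,1):
        k=(q[:,1]*sgn>.1)&(abs(q[:,0])<.05); f=np.polyfit(q[k,0],q[k,1],1) if k.sum()>5 else 0; print(" side",sgn,k.sum(),f,np.percentile(q[k,1],[2,98]) if k.sum() else "")
    m=n((Q[...,0]>-.02)&(Q[...,0]<.1)&(abs(Q[...,1])<.13)&(Q[...,2]>.13)&(Q[...,2]<.3)); q=Q[m]; print("lid",len(q),q.min(0),q.max(0))
    lid=q[(abs(q[:,1])>.04)&(abs(q[:,1])<.105)]; f=np.polyfit(lid[:,2],lid[:,0],1); print("lid x(z)",f,"angle from upright",np.arctan(f[0]), "x at z=.096",np.polyval(f,.096),"yaw",np.linalg.lstsq(np.c_[lid[:,1],lid[:,2],np.ones(len(lid))],lid[:,0],rcond=None)[0],"ztop",lid[:,2].max(),"yext",q[q[:,2]<.2][:,1].min() if (q[:,2]<.2).any() else 0,q[:,1].max())
    hs=q[(abs(q[:,1])<.018)&(q[:,2]>.225)]; print("hasp",len(hs)); 
    if len(hs): hs=hs[np.argsort(hs[:,2])]; print(hs[::max(1,len(hs)//12)])
    m=n((Q[...,0]>-.1)&(Q[...,0]<-.07)&(abs(Q[...,1])<.03)&(Q[...,2]>.045)&(Q[...,2]<.075)); q=Q[m]; print("staple",len(q),q.mean(0) if len(q) else "",q.min(0) if len(q) else "")
E
```

```text
== scene
mat in guess frame [-0.2 -0. ] [226.6 166.3] 0.03
handle 483 [-0.0989  0.0056  0.081 ] [-0.1161 -0.0427  0.0601] [-0.0853  0.0517  0.1022]
[[ 0.0165  0.9999  0.0001]
 [ 0.4669 -0.0076 -0.8843]
 [ 0.8842 -0.0146  0.467 ]]
walls [2.3 2.7] [137.9 178.7] 88.68 [-0.088  -0.0676  0.014 ] [0.0917 0.0726 0.035 ]
floor 2976 [0.1 0. ] [269.7 200. ] 0.01 0.005817700900337952
front rim 148 [ 0.0038 -0.0612] -0.06580986705389637 -0.0562240958837206
rim ext [-0.0658 -0.1142  0.0871] [0.0737 0.1128 0.102 ]
((3.753662109375, -1.0205307006835938), (139.31887817382812, 227.09475708007812), 0.32498985528945923)
 side -1 0 0 
 side 1 102 [-0.0007  0.1064] [0.1023 0.1095]
lid 2426 [ 0.012  -0.1188  0.13  ] [0.0645 0.1139 0.2953]
lid x(z) [-0.3702  0.112 ] angle from upright -0.3545648403465512 x at z=.096 0.07645304000218553 yaw [ 0.0041 -0.3701  0.112 ] ztop 0.23268365217100437 yext -0.11799172420418809 0.11393883065202945
hasp 197
[[ 0.0326  0.0029  0.2252]
 [ 0.0235  0.0168  0.2275]
 [ 0.0293 -0.0073  0.2306]
 [ 0.0244 -0.008   0.2338]
 [ 0.0262  0.0033  0.2396]
 [ 0.0215 -0.0079  0.247 ]
 [ 
[... 929 characters left out ...]
.1054] [0.1016 0.108 ]
lid 648 [ 0.0145 -0.1178  0.1342] [0.0467 0.1118 0.2942]
lid x(z) [-0.2631  0.0828] angle from upright -0.25729404273436535 x at z=.096 0.05756753954347249 yaw [ 0.0012 -0.2631  0.0828] ztop 0.23054376700862075 yext 0.1117409426758141 0.11177168309368049
hasp 145
[[ 0.0171 -0.0041  0.225 ]
 [ 0.0211  0.0113  0.2269]
 [ 0.0233  0.0098  0.2307]
 [ 0.0213  0.0153  0.2325]
 [ 0.0222  0.012   0.2427]
 [ 0.0218 -0.0032  0.2488]
 [ 0.0207  0.0161  0.264 ]
 [ 0.0192 -0.0006  0.2754]
 [ 0.0181  0.0144  0.2841]
 [ 0.0225  0.0137  0.2882]
 [ 0.0213 -0.0127  0.2892]
 [ 0.022   0.0035  0.2902]
 [ 0.0234 -0.0058  0.2942]]
staple 11 [-0.0799 -0.0014  0.0653] [-0.0868 -0.0039  0.0524]
```

```bash
cat >> h.py <<'E'
TRAY=(np.array([.6169,.2300,.003]),-13.7); CASE=(np.array([.6326,-.1967,0]),-14.2); MAT=(np.array([.6135,.2285,0]),-12.7)
GR=np.array([-.1034,0,.0713]); s25,c25=np.sin(np.radians(25)),np.cos(np.radians(25))
TG=np.array([[0,c25,s25],[1,0,0],[0,s25,-c25]])
def grip_pose(pos,yaw,pitch=0,back=0.):
    """TCP pose holding the tray with its origin at pos"""
    Rt=rz(yaw)@R.from_euler("y",pitch,degrees=True).as_matrix(); T=Rt@TG
    return np.array(pos)+Rt@GR+T[:,2]*(.0187-back), R.from_matrix(T)
def lip_pose(lip_case,pitch,dyaw=0):
    yaw=CASE[1]+dyaw; lw=CASE[0]+rz(CASE[1])@np.array(lip_case)
    Rt=rz(yaw)@R.from_euler("y",pitch,degrees=True).as_matrix()
    return grip_pose(lw-Rt@np.array([.088,0,0]),yaw,pitch)
E
python3 - <<'E'
from h import *
p,r=state(); p1,r1=grip_pose(*TRAY,back=.11); print(p1,r1.as_euler("xyz",degrees=True))
mid=R.from_rotvec((r1*r.inv()).as_rotvec()*.5)*r
p,r=plan(p,r,[.43,-.1,.28],mid,8); 
p,r=plan(p,r,p1,r1,8)
p,r=plan(p,r,*grip_pose(*TRAY),8)
E
```

```text
[0.47895455 0.26362748 0.1570459 ] [155.    0.   76.3]
{"hand":H,"tx":0.16,"ty":-0.14,"tz":-0.02,"ax":-0.02,"ay":0.01,"az":-0.04}
{"hand":H,"tx":0.22,"ty":-0.19,"tz":-0.03,"ax":-0.02,"ay":0.01,"az":-0.05}
{"hand":H,"tx":0.29,"ty":-0.21,"tz":-0.04,"ax":-0.03,"ay":0.02,"az":-0.07} CLIP
{"hand":H,"tx":0.33,"ty":-0.2,"tz":-0.04,"ax":-0.03,"ay":0.01,"az":-0.07} CLIP
{"hand":H,"tx":0.34,"ty":-0.18,"tz":-0.05,"ax":-0.02,"ay":0.02,"az":-0.07} CLIP
{"hand":H,"tx":0.32,"ty":-0.14,"tz":-0.03,"ax":-0.03,"ay":0.01,"az":-0.07} CLIP
{"hand":H,"tx":0.28,"ty":-0.1,"tz":-0.03,"ax":-0.02,"ay":0.01,"az":-0.05}
{"hand":H,"tx":0.2,"ty":-0.05,"tz":-0.03,"ax":-0.02,"ay":0.01,"az":-0.04}
end [ 0.4296 -0.101   0.2808] [167.57  -3.01  48.02]
{"hand":H,"tx":0.12,"ty":-0.1,"tz":0.04,"ax":-0.02,"ay":0.01,"az":-0.04}
{"hand":H,"tx":0.19,"ty":-0.13,"tz":0.05,"ax":-0.02,"ay":0.01,"az":-0.05}
{"hand":H,"tx":0.22,"ty":-0.15,"tz":0.07,"ax":-0.03,"ay":0.02,"az":-0.07}
{"hand":H,"tx":0.26,"ty":-0.14,"tz":0.06,"ax":-0.03,"ay":0.01,"az":-0.07}
{"hand":H,"tx":0.26,"ty":-0.13,"tz":0.07,"ax":-0.03,"ay":0.02,"az":-0.07}
{"hand":H,"tx":0.25,"ty":-0.1,"tz":0.07,"ax":-0.02,"ay":0.01,"az":-0.07}
{"hand":H,"tx":0.21,"ty":-0.07,"tz":0.05,"ax":-0.03,"ay":0.02,"az":-0.05}
{"hand":H,"tx":0.15,"ty":-0.04,"tz":0.04,"ax":-0.01,"ay":0.01,"az":-0.04}
end [0.4793 0.2628 0.1573] [155.17  -0.28  76.26]
{"hand":H,"tz":0.05}
{"hand":H,"tz":0.06}
{"hand":H,"tz":0.08}
{"hand":H,"tz":0.09}
{"hand":H,"tz":0.08}
{"hand":H,"tz":0.08}
{"hand":H,"tz":0.06}
{"hand":H,"tz":0.05}
end [0.5243 0.2523 0.0575] [155.17  -0.28  76.26]
```

Call:
carry_out([
  {"hand":0,"tx":0.16,"ty":-0.14,"tz":-0.03,"ax":-0.02,"ay":0.01,"az":-0.04},
  {"hand":0,"tx":0.2,"ty":-0.16,"tz":-0.04,"ax":-0.02,"ay":0.01,"az":-0.05},
  {"hand":0,"tx":0.22,"ty":-0.18,"tz":-0.04,"ax":-0.03,"ay":0.02,"az":-0.07},
  {"hand":0,"tx":0.24,"ty":-0.16,"tz":-0.04,"ax":-0.03,"ay":0.01,"az":-0.07},
  {"hand":0,"tx":0.25,"ty":-0.15,"tz":-0.05,"ax":-0.02,"ay":0.02,"az":-0.07},
  {"hand":0,"tx":0.25,"ty":-0.12,"tz":-0.03,"ax":-0.03,"ay":0.01,"az":-0.07},
  {"hand":0,"tx":0.25,"ty":-0.1,"tz":-0.03,"ax":-0.02,"ay":0.01,"az":-0.05},
  {"hand":0,"tx":0.2,"ty":-0.05,"tz":-0.03,"ax":-0.02,"ay":0.01,"az":-0.04},
], grip_force=80)

```text
clock: 2.0
ee_pos: [0.382, -0.1642, 0.2849]
ee_rot: [167.5, -3.0, 48.2]
force: [0.4, 0.3, -0.1]
gripper_width: 0.0426
finger_force: 0.0
```

```bash
python3 - <<'E'
from h import *
p,r=state(); print(p,r.as_euler("xyz",degrees=True)); p1,r1=grip_pose(*TRAY,back=.11)
p,r=plan(p,r,p1,r1,8); p,r=plan(p,r,p1,r1,1,3)
E
```

```text
[ 0.38204276 -0.16421708  0.28490351] [167.48269919  -3.04103422  48.15995972]
{"hand":H,"tx":0.16,"ty":-0.1,"tz":0.04,"ax":-0.02,"ay":0.01,"az":-0.04}
{"hand":H,"tx":0.23,"ty":-0.14,"tz":0.06,"ax":-0.02,"ay":0.01,"az":-0.05}
{"hand":H,"tx":0.28,"ty":-0.14,"tz":0.07,"ax":-0.03,"ay":0.02,"az":-0.07} CLIP
{"hand":H,"tx":0.31,"ty":-0.14,"tz":0.07,"ax":-0.03,"ay":0.01,"az":-0.07} CLIP
{"hand":H,"tx":0.33,"ty":-0.12,"tz":0.08,"ax":-0.03,"ay":0.02,"az":-0.07} CLIP
{"hand":H,"tx":0.3,"ty":-0.09,"tz":0.07,"ax":-0.02,"ay":0.01,"az":-0.07} CLIP
{"hand":H,"tx":0.26,"ty":-0.06,"tz":0.07,"ax":-0.03,"ay":0.02,"az":-0.05}
{"hand":H,"tx":0.18,"ty":-0.03,"tz":0.04,"ax":-0.01,"ay":0.01,"az":-0.04}
end [0.4793 0.2628 0.1579] [155.07  -0.27  76.39]
{"hand":H,"tx":0.003,"ty":-0.004,"tz":0.003,"ax":-0.001,"ay":-0.005}
end [0.479  0.2635 0.157 ] [155.01   0.    76.27]
```

Call:
carry_out([
  {"hand":0,"tx":0.23,"ty":-0.12,"tz":0.05,"ax":-0.02,"ay":0.01,"az":-0.05},
  {"hand":0,"tx":0.26,"ty":-0.13,"tz":0.06,"ax":-0.02,"ay":0.01,"az":-0.06},
  {"hand":0,"tx":0.26,"ty":-0.13,"tz":0.06,"ax":-0.03,"ay":0.02,"az":-0.06},
  {"hand":0,"tx":0.27,"ty":-0.12,"tz":0.07,"ax":-0.03,"ay":0.01,"az":-0.06},
  {"hand":0,"tx":0.27,"ty":-0.11,"tz":0.07,"ax":-0.03,"ay":0.02,"az":-0.07},
  {"hand":0,"tx":0.28,"ty":-0.1,"tz":0.07,"ax":-0.02,"ay":0.01,"az":-0.07},
  {"hand":0,"tx":0.26,"ty":-0.08,"tz":0.07,"ax":-0.03,"ay":0.02,"az":-0.05},
  {"hand":0,"tx":0.22,"ty":-0.04,"tz":0.05,"ax":-0.01,"ay":0.01,"az":-0.04},
])

```text
clock: 3.0
ee_pos: [0.4765, 0.2616, 0.1551]
ee_rot: [155.2, -0.3, 76.5]
force: [0.6, -1.3, -0.0]
gripper_width: 0.043
finger_force: 0.0
```

```bash
python3 - <<'E'
from h import *
p,r=state(); print(p,r.as_euler("xyz",degrees=True)); 
p,r=plan(p,r,*grip_pose(*TRAY),8,3)
E
```

```text
[0.47654051 0.26161242 0.15511102] [155.18978879  -0.28778909  76.46322907]
{"hand":H,"tx":0.001,"ty":0.001,"tz":0.046}
{"hand":H,"tx":0.001,"ty":0.002,"tz":0.065,"ax":-0.001,"ay":-0.001}
{"hand":H,"tx":0.001,"ty":0.002,"tz":0.077,"ay":-0.001}
{"hand":H,"tx":0.002,"ty":0.002,"tz":0.085,"ax":-0.001,"ay":-0.001}
{"hand":H,"tx":0.002,"ty":0.002,"tz":0.084,"ay":-0.001}
{"hand":H,"tx":0.001,"ty":0.002,"tz":0.077,"ax":-0.001}
{"hand":H,"tx":0.002,"ty":0.001,"tz":0.065,"ay":-0.001}
{"hand":H,"tx":0.001,"ty":0.002,"tz":0.046}
end [0.5242 0.2526 0.0574] [ 1.5501e+02 -2.0000e-02  7.6340e+01]
```

Lower onto the handle, then close on it.

Call:
carry_out([
  {"hand":0,"tz":0.05,"tx":0.01,"ty":0.01},
  {"hand":0,"tz":0.07},
  {"hand":0,"tz":0.08},
  {"hand":0,"tz":0.09},
  {"hand":0,"tz":0.08},
  {"hand":0,"tz":0.08},
  {"hand":0,"tz":0.06},
  {"hand":0,"tz":0.04},
])

```text
$.moves[0]: bad value
```

Call:
carry_out([
  {"hand":-1},
  {"hand":-1},
  {"hand":-1},
  {"hand":-1},
  {"hand":-1},
  {"hand":-1},
  {"hand":-1},
  {"hand":-1},
])

```text
$.moves[0]: bad value
```

```bash
python3 - <<'E'
from h import *
p,r=state(); print(p,r.as_euler("xyz",degrees=True)); 
# TCP-to-tray offset now assumed: goal above tray then lip over case, level then tipped
p0,r0=p.copy(),r
p,r=plan(p,r,p+[0,0,.17],r,8)
a=lip_pose([-.15,0,.27],0); print("level",a[0])
p,r=plan(p,r,*a,16)
a=lip_pose([-.035,0,.15],20); p,r=plan(p,r,*a,8)
E
```

```text
[0.47654051 0.26161242 0.15511102] [155.18978879  -0.28778909  76.46322907]
{"hand":H,"ty":0.03,"tz":-0.06}
{"hand":H,"ty":0.04,"tz":-0.1}
{"hand":H,"ty":0.05,"tz":-0.11}
{"hand":H,"ty":0.06,"tz":-0.12}
{"hand":H,"ty":0.05,"tz":-0.11}
{"hand":H,"ty":0.05,"tz":-0.11}
{"hand":H,"ty":0.05,"tz":-0.1}
{"hand":H,"ty":0.03,"tz":-0.06}
end [0.4771 0.2606 0.3251] [155.19  -0.29  76.46]
level [ 0.30929285 -0.11489071  0.32435204]
{"hand":H,"tx":-0.07,"ty":-0.01,"tz":-0.01}
{"hand":H,"tx":-0.1,"ty":-0.02}
{"hand":H,"tx":-0.11,"ty":-0.02,"tz":-0.01}
{"hand":H,"tx":-0.13,"ty":-0.02,"tz":-0.01}
{"hand":H,"tx":-0.14,"ty":-0.02,"tz":-0.01}
{"hand":H,"tx":-0.15,"ty":-0.03,"tz":-0.02}
{"hand":H,"tx":-0.15,"ty":-0.02,"tz":-0.01}
{"hand":H,"tx":-0.16,"ty":-0.03,"tz":-0.01}
{"hand":H,"tx":-0.16,"ty":-0.03,"tz":-0.01,"ay":-0.01}
{"hand":H,"tx":-0.15,"ty":-0.02,"tz":-0.02,"az":0.01}
{"hand":H,"tx":-0.15,"ty":-0.02,"tz":-0.01}
{"hand":H,"tx":-0.14,"ty":-0.03,"tz":-0.01}
{"hand":H,"tx":-0.13,"ty":-0.02}
{"hand":H,"tx":-0.11,"ty":-0.01,"tz":-0.01}
{"hand":H,"tx":-0.1,"ty":-0.02,"tz":-0.01}
{"hand":H,"tx":-0.07,"ty":-0.01}
end [ 0.3101 -0.1143  0.3236] [1.5519e+02 1.0000e-02 7.5670e+01]
{"hand":H,"ty":0.04,"tz":0.05,"ax":0.03}
{"hand":H,"ty":0.07,"tz":0.06,"ax":0.04}
{"hand":H,"ty":0.08,"tz":0.08,"ax":0.04}
{"hand":H,"ty":0.09,"tz":0.08,"ax":0.06}
{"hand":H,"ty":0.1,"tz":0.07,"ax":0.05}
{"hand":H,"ty":0.09,"tz":0.06,"ax":0.04}
{"hand":H,"ty":0.08,"tz":0.05,"ax":0.04}
{"hand":H,"ty":0.06,"tz":0.04,"ax":0.03}
end [ 0.4505 -0.1502  0.2629] [1.7499e+02 1.0000e-02 7.5670e+01]
```

Call:
carry_out([
  {"hand":0,"tx":0.01,"ty":0.01,"tz":0.05,"ax":0,"ay":0,"az":0},
  {"hand":0,"tx":0,"ty":0,"tz":0.07,"ax":0,"ay":0,"az":0},
  {"hand":0,"tx":0,"ty":0,"tz":0.08,"ax":0,"ay":0,"az":0},
  {"hand":0,"tx":0,"ty":0,"tz":0.09,"ax":0,"ay":0,"az":0},
  {"hand":0,"tx":0,"ty":0,"tz":0.08,"ax":0,"ay":0,"az":0},
  {"hand":0,"tx":0,"ty":0,"tz":0.08,"ax":0,"ay":0,"az":0},
  {"hand":0,"tx":0,"ty":0,"tz":0.06,"ax":0,"ay":0,"az":0},
  {"hand":0,"tx":0,"ty":0,"tz":0.04,"ax":0,"ay":0,"az":0},
])

```text
clock: 4.0
ee_pos: [0.5246, 0.2505, 0.0563]
ee_rot: [155.2, -0.3, 76.3]
force: [-0.5, -0.1, -1.0]
gripper_width: 0.0428
finger_force: 0.0
```

Call:
carry_out([
  {"hand":-1,"tx":0,"ty":0,"tz":0,"ax":0,"ay":0,"az":0},
  {"hand":-1,"tx":0,"ty":0,"tz":0,"ax":0,"ay":0,"az":0},
  {"hand":-1,"tx":0,"ty":0,"tz":0,"ax":0,"ay":0,"az":0},
  {"hand":-1,"tx":0,"ty":0,"tz":0,"ax":0,"ay":0,"az":0},
  {"hand":-1,"tx":0,"ty":0,"tz":0,"ax":0,"ay":0,"az":0},
  {"hand":-1,"tx":0,"ty":0,"tz":0,"ax":0,"ay":0,"az":0},
  {"hand":-1,"tx":0,"ty":0,"tz":0,"ax":0,"ay":0,"az":0},
  {"hand":-1,"tx":0,"ty":0,"tz":0,"ax":0,"ay":0,"az":0},
])

```text
clock: 5.0
ee_pos: [0.5244, 0.2508, 0.0572]
ee_rot: [155.2, -0.4, 76.3]
force: [-1.7, 0.3, -0.8]
gripper_width: 0.0095
finger_force: 78.1
```

```bash
python3 - <<'E'
from h import *
p,r=state(); print(p,r.as_euler("xyz",degrees=True)); 
p,r=plan(p,r,p+[-.03,0,.17],r,8)
a=lip_pose([-.08,0,.22],0); print("level",a[0])
p,r=plan(p,r,*a,16)
a=lip_pose([-.035,0,.15],20); p,r=plan(p,r,*a,8)
E
```

```text
[0.52440202 0.250785   0.05716138] [155.17231218  -0.35900402  76.2894897 ]
{"hand":H,"ty":0.02,"tz":-0.07}
{"hand":H,"tx":-0.01,"ty":0.03,"tz":-0.1}
{"hand":H,"ty":0.03,"tz":-0.12}
{"hand":H,"tx":-0.01,"ty":0.03,"tz":-0.13}
{"hand":H,"ty":0.04,"tz":-0.12}
{"hand":H,"ty":0.03,"tz":-0.12}
{"hand":H,"tx":-0.01,"ty":0.03,"tz":-0.1}
{"hand":H,"ty":0.01,"tz":-0.07}
end [0.4938 0.251  0.2263] [155.17  -0.36  76.29]
level [ 0.37715402 -0.13206223  0.27435204]
{"hand":H,"tx":-0.07,"tz":-0.01}
{"hand":H,"tx":-0.1,"tz":-0.01}
{"hand":H,"tx":-0.11,"tz":-0.02}
{"hand":H,"tx":-0.13,"tz":-0.02}
{"hand":H,"tx":-0.13,"tz":-0.02}
{"hand":H,"tx":-0.15,"tz":-0.02}
{"hand":H,"tx":-0.15,"tz":-0.02}
{"hand":H,"tx":-0.16,"tz":-0.02}
{"hand":H,"tx":-0.15,"tz":-0.02,"ay":-0.01}
{"hand":H,"tx":-0.16,"tz":-0.02}
{"hand":H,"tx":-0.14,"tz":-0.02}
{"hand":H,"tx":-0.14,"tz":-0.02}
{"hand":H,"tx":-0.13,"tz":-0.01}
{"hand":H,"tx":-0.11,"tz":-0.02}
{"hand":H,"tx":-0.09,"tz":-0.01}
{"hand":H,"tx":-0.08,"tz":-0.01}
end [ 0.3762 -0.1321  0.2744] [155.17   0.19  76.04]
{"hand":H,"ty":0.03,"tz":0.02,"ax":0.03}
{"hand":H,"ty":0.04,"tz":0.02,"ax":0.04}
{"hand":H,"ty":0.04,"tz":0.03,"ax":0.04}
{"hand":H,"ty":0.06,"tz":0.02,"ax":0.06}
{"hand":H,"ty":0.05,"tz":0.03,"ax":0.05}
{"hand":H,"ty":0.05,"tz":0.01,"ax":0.04}
{"hand":H,"ty":0.05,"tz":0.02,"ax":0.04}
{"hand":H,"ty":0.03,"tz":0.01,"ax":0.03}
end [ 0.4504 -0.1506  0.263 ] [174.97   0.19  76.04]
```

Call:
carry_out([
  {"hand":-1,"tx":0,"ty":0.01,"tz":-0.04,"ax":0,"ay":0,"az":0},
  {"hand":-1,"tx":0,"ty":0.03,"tz":-0.08,"ax":0,"ay":0,"az":0},
  {"hand":-1,"tx":-0.01,"ty":0.03,"tz":-0.12,"ax":0,"ay":0,"az":0},
  {"hand":-1,"tx":0,"ty":0.03,"tz":-0.14,"ax":0,"ay":0,"az":0},
  {"hand":-1,"tx":-0.01,"ty":0.03,"tz":-0.14,"ax":0,"ay":0,"az":0},
  {"hand":-1,"tx":0,"ty":0.03,"tz":-0.13,"ax":0,"ay":0,"az":0},
  {"hand":-1,"tx":-0.01,"ty":0.03,"tz":-0.1,"ax":0,"ay":0,"az":0},
  {"hand":-1,"tx":0,"ty":0.02,"tz":-0.05,"ax":0,"ay":0,"az":0},
], grip_force=110)

```text
clock: 6.0
ee_pos: [0.494, 0.2506, 0.2209]
ee_rot: [155.2, -0.4, 76.2]
force: [0.1, 0.0, -3.9]
gripper_width: 0.0089
finger_force: 107.4
```

```bash
python3 - <<'E'
from h import *
im,d=cams.snapshot("scene"); save("lift.png",cv2.resize(im[150:320,250:470],None,fx=3,fy=3))
s=readout.state(); print(s["ee_pos"],s["ee_rot"],s["force"],s["gripper_width"])
P=cloud("scene",d); I=im.astype(int)
E
```

```text
[0.49469143 0.25095725 0.22197073] [155.10147585  -0.47407922  76.25319506] [ 0.46528911  0.34562773 -1.40018464] 0.00878977261734062
```

View pics/lift.png

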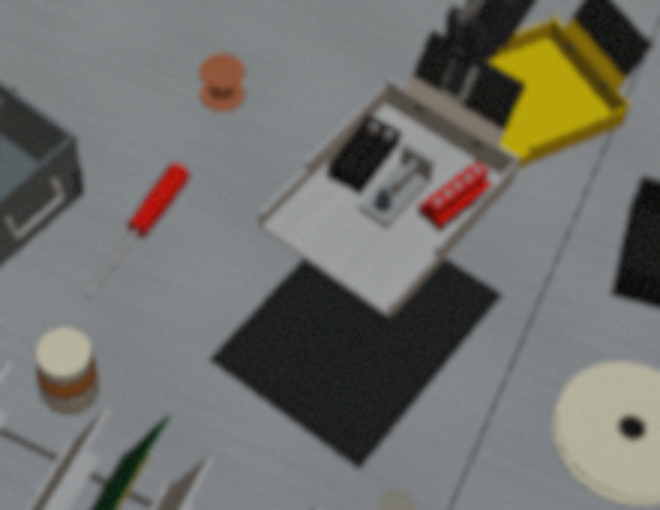

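The tray is up and level over its mat. The parts at (365,150), (400,190) and (455,195) haven't moved on it. I'll carry it over to the case.

Call:
carry_out([
  {"hand":-1,"tx":-0.04,"ty":0,"tz":-0.01,"ax":0,"ay":0,"az":0},
  {"hand":-1,"tx":-0.08,"ty":0,"tz":-0.02,"ax":0,"ay":0,"az":0},
  {"hand":-1,"tx":-0.12,"ty":0,"tz":-0.02,"ax":0,"ay":0,"az":0},
  {"hand":-1,"tx":-0.14,"ty":0,"tz":-0.02,"ax":0,"ay":0,"az":0},
  {"hand":-1,"tx":-0.16,"ty":0,"tz":-0.02,"ax":0,"ay":0,"az":0},
  {"hand":-1,"tx":-0.16,"ty":0,"tz":-0.02,"ax":0,"ay":0,"az":0},
  {"hand":-1,"tx":-0.16,"ty":0,"tz":-0.02,"ax":0,"ay":0,"az":0},
  {"hand":-1,"tx":-0.16,"ty":0,"tz":-0.02,"ax":0,"ay":0,"az":0},
])

```text
clock: 7.05
ee_pos: [0.432, 0.0535, 0.245]
ee_rot: [155.3, -0.2, 76.3]
force: [0.2, 0.5, -3.4]
gripper_width: 0.0086
finger_force: 107.4
```

Call:
carry_out([
  {"hand":-1,"tx":-0.16,"ty":0,"tz":-0.02,"ax":0,"ay":0,"az":0},
  {"hand":-1,"tx":-0.16,"ty":0,"tz":-0.02,"ax":0,"ay":0,"az":0},
  {"hand":-1,"tx":-0.16,"ty":0,"tz":-0.02,"ax":0,"ay":0,"az":0},
  {"hand":-1,"tx":-0.15,"ty":0,"tz":-0.02,"ax":0,"ay":0,"az":0},
  {"hand":-1,"tx":-0.14,"ty":0,"tz":-0.02,"ax":0,"ay":0,"az":0},
  {"hand":-1,"tx":-0.11,"ty":0,"tz":-0.01,"ax":0,"ay":0,"az":0},
  {"hand":-1,"tx":-0.06,"ty":0,"tz":0,"ax":0,"ay":0,"az":0},
  {"hand":-1,"tx":-0.04,"ty":0,"tz":0,"ax":0,"ay":0,"az":0},
])

```text
clock: 8.05
ee_pos: [0.3762, -0.1337, 0.2635]
ee_rot: [155.4, -0.3, 76.2]
force: [0.5, -0.0, -3.3]
gripper_width: 0.0089
finger_force: 107.4
```

```bash
python3 - <<'E'
from h import *
np.set_printoptions(precision=4,suppress=True)
p,r=state(); print(p,r.as_euler("xyz",degrees=True))
im,d=cams.snapshot("scene"); np.savez("over.npz",im=im,d=d)
P=cloud("scene",d); Q=(P-CASE[0])@rz(CASE[1]); I=im.astype(int)
m=(d>0)&(I.min(2)>95)&(Q[...,2]>.12)&(Q[...,2]<.3)&(abs(Q[...,1])<.1)&(Q[...,0]<-.05)&(Q[...,0]>-.28); q=Q[m]; print(len(q),q.min(0),q.max(0)); print(np.linalg.lstsq(np.c_[q[:,:2],np.ones(len(q))],q[:,2],rcond=None)[0], cv2.minAreaRect((q[:,:2]*1000).astype(np.float32)))
a=lip_pose([-.08,0,.22],0); print("want",a[0])
a=lip_pose([-.04,0,.12],26); p,r=plan(p,r,*a,8)
a=lip_pose([-.035,0,.085],50); p,r=plan(p,r,*a,8)
E
```

```text
[ 0.3762 -0.1337  0.2635] [155.3527  -0.2932  76.2002]
1637 [-0.2644 -0.0699  0.2072] [-0.0786  0.0725  0.2637]
[-0.1232  0.0186  0.2013] ((-171.50686645507812, 1.3423919677734375), (142.2309112548828, 186.0228271484375), 89.87005615234375)
want [ 0.3772 -0.1321  0.2744]
{"hand":H,"ty":0.03,"tz":0.02,"ax":0.04}
{"hand":H,"ty":0.04,"tz":0.03,"ax":0.05}
{"hand":H,"ty":0.05,"tz":0.03,"ax":0.06}
{"hand":H,"ty":0.06,"tz":0.02,"ax":0.06}
{"hand":H,"ty":0.06,"tz":0.03,"ax":0.07}
{"hand":H,"ty":0.06,"tz":0.01,"ax":0.06,"az":0.01}
{"hand":H,"tx":0.01,"ty":0.05,"tz":0.02,"ax":0.05,"ay":-0.01}
{"hand":H,"ty":0.03,"ax":0.04}
end [ 0.4566 -0.1515  0.25  ] [-178.84    0.24   75.57]
{"hand":H,"ty":0.03,"ax":0.03}
{"hand":H,"ty":0.04,"tz":-0.01,"ax":0.05}
{"hand":H,"ty":0.05,"tz":-0.02,"ax":0.06}
{"hand":H,"ty":0.05,"tz":-0.01,"ax":0.06}
{"hand":H,"ty":0.05,"tz":-0.02,"ax":0.06}
{"hand":H,"ty":0.05,"tz":-0.03,"ax":0.06}
{"hand":H,"ty":0.04,"tz":-0.02,"ax":0.04}
{"hand":H,"ty":0.02,"tz":-0.01,"ax":0.04,"az":-0.01}
end [ 0.5244 -0.1689  0.2605] [-154.84   -0.     76.12]
```

Call:
carry_out([
  {"hand":-1,"tx":0,"ty":0.03,"tz":0.02,"ax":0.04,"ay":0,"az":0},
  {"hand":-1,"tx":0,"ty":0.04,"tz":0.03,"ax":0.05,"ay":0,"az":0},
  {"hand":-1,"tx":0,"ty":0.05,"tz":0.03,"ax":0.06,"ay":0,"az":0},
  {"hand":-1,"tx":0,"ty":0.06,"tz":0.02,"ax":0.06,"ay":0,"az":0},
  {"hand":-1,"tx":0,"ty":0.06,"tz":0.03,"ax":0.07,"ay":0,"az":0},
  {"hand":-1,"tx":0,"ty":0.06,"tz":0.01,"ax":0.06,"ay":0,"az":0},
  {"hand":-1,"tx":0.01,"ty":0.05,"tz":0.02,"ax":0.05,"ay":-0.01,"az":0},
  {"hand":-1,"tx":0,"ty":0.03,"tz":0,"ax":0.04,"ay":0,"az":0},
])

```text
clock: 9.1
ee_pos: [0.4585, -0.1506, 0.2506]
ee_rot: [-178.8, 0.3, 76.3]
force: [-0.0, -0.8, -3.7]
gripper_width: 0.0089
finger_force: 107.5
```

Call:
carry_out([
  {"hand":-1,"tx":0,"ty":0.03,"tz":0,"ax":0.04,"ay":0,"az":0},
  {"hand":-1,"tx":0,"ty":0.04,"tz":-0.01,"ax":0.05,"ay":0,"az":0},
  {"hand":-1,"tx":0,"ty":0.05,"tz":-0.02,"ax":0.06,"ay":0,"az":0},
  {"hand":-1,"tx":0,"ty":0.05,"tz":-0.01,"ax":0.06,"ay":0,"az":0},
  {"hand":-1,"tx":0,"ty":0.05,"tz":-0.02,"ax":0.06,"ay":0,"az":0},
  {"hand":-1,"tx":0,"ty":0.05,"tz":-0.03,"ax":0.06,"ay":0,"az":0},
  {"hand":-1,"tx":0,"ty":0.04,"tz":-0.02,"ax":0.04,"ay":0,"az":0},
  {"hand":-1,"tx":0,"ty":0.02,"tz":-0.01,"ax":0.04,"ay":0,"az":0},
])

```text
clock: 10.1
ee_pos: [0.5273, -0.1677, 0.2611]
ee_rot: [-154.4, 0.3, 76.2]
force: [0.4, -0.1, -2.0]
gripper_width: 0.0088
finger_force: 107.8
```

```bash
python3 - <<'E'
from h import *
np.set_printoptions(precision=4,suppress=True)
p,r=state(); print(p,r.as_euler("xyz",degrees=True))
a,_=cams.snapshot("scene"); b,_=cams.snapshot("top")
f=lambda im:cv2.resize(im,(400,400))
save("tip.png",np.hstack([f(a[120:260,160:300]),f(b[110:230,325:445])]))
for c in("scene","top"):
  for q in("battery_holder","jumper_block","bracket_clamp"):
    for x in cams.boxes_of(c,q)[:2]: print(c,q,round(x["score"],2),(c2w(c,x["centre"])-CASE[0])@rz(CASE[1]))
E
```

```text
[ 0.5273 -0.1677  0.2611] [-154.4191    0.2972   76.2377]
scene bracket_clamp 0.63 [-0.0222  0.0478  0.0252]
scene bracket_clamp 0.3 [-0.0889  0.0135  0.1625]
top jumper_block 0.5 [0.0341 0.0455 0.0634]
top bracket_clamp 0.64 [0.0013 0.024  0.0046]
```

View pics/tip.png

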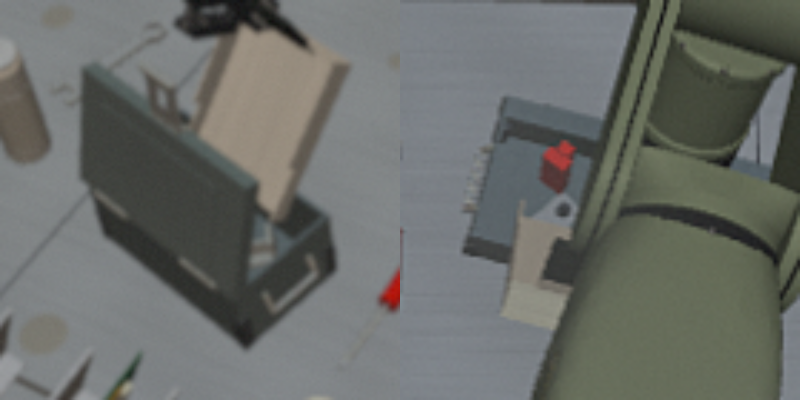

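The tray floor seen from the scene camera is empty. From the top the red block, at (560,165), and the clamp, at (560,208), are in the case, while the holder is hidden by the arm. I'll hold briefly, then draw the tray back up its own slope while still tipped.

Call:
carry_out([
  {"hand":-1,"tx":0,"ty":0,"tz":0,"ax":0,"ay":0,"az":0},
  {"hand":-1,"tx":0,"ty":0,"tz":0,"ax":0,"ay":0,"az":0},
  {"hand":-1,"tx":0,"ty":0,"tz":0,"ax":0,"ay":0,"az":0},
  {"hand":-1,"tx":0,"ty":-0.03,"tz":-0.02,"ax":0,"ay":0,"az":0},
  {"hand":-1,"tx":0,"ty":-0.06,"tz":-0.03,"ax":0,"ay":0,"az":0},
  {"hand":-1,"tx":0,"ty":-0.07,"tz":-0.03,"ax":0,"ay":0,"az":0},
  {"hand":-1,"tx":0,"ty":-0.07,"tz":-0.03,"ax":0,"ay":0,"az":0},
  {"hand":-1,"tx":0,"ty":-0.05,"tz":-0.02,"ax":0,"ay":0,"az":0},
])

```text
clock: 11.5
ee_pos: [0.488, -0.1573, 0.3104]
ee_rot: [-154.5, 0.3, 76.2]
force: [0.4, -0.2, -0.8]
gripper_width: 0.0086
finger_force: 107.8
```

```bash
python3 - <<'E'
from h import *
np.set_printoptions(precision=4,suppress=True)
p,r=state(); print(p,r.as_euler("xyz",degrees=True),readout.state()["force"])
a,_=cams.snapshot("scene"); b,_=cams.snapshot("top")
f=lambda im:cv2.resize(im,(400,400))
save("tip2.png",np.hstack([f(a[120:260,160:300]),f(b[110:230,325:445])]))
for c in("scene","top"):
  for q in("battery_holder","jumper_block","bracket_clamp"):
    for x in cams.boxes_of(c,q)[:2]: print(c,q,round(x["score"],2),(c2w(c,x["centre"])-CASE[0])@rz(CASE[1]))
E
```

```text
[ 0.488  -0.1573  0.3104] [-154.5049    0.2529   76.2442] [ 0.4146 -0.2359 -0.7913]
scene battery_holder 0.55 [ 0.0444 -0.2494  0.1025]
scene battery_holder 0.36 [0.0234 0.0009 0.2671]
scene bracket_clamp 0.58 [-0.0257  0.0451  0.0188]
top jumper_block 0.52 [-0.1409  0.0463  0.2732]
top jumper_block 0.38 [-0.1957  0.6509  0.0166]
top bracket_clamp 0.47 [-0.0127  0.032   0.009 ]
top bracket_clamp 0.17 [0.0219 0.0593 0.2275]
```

View pics/tip2.png

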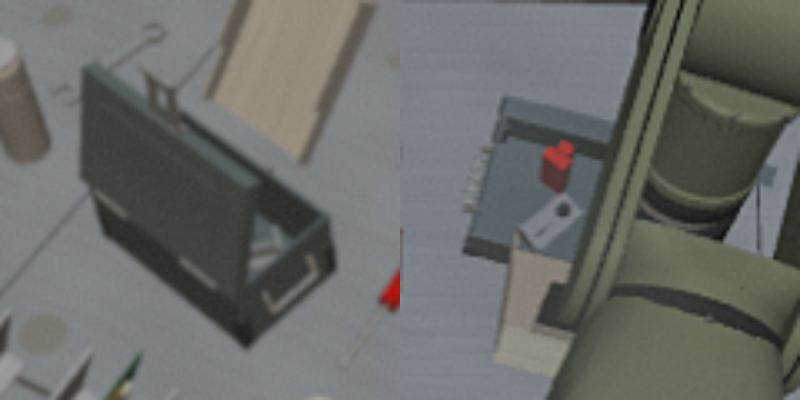

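The case holds the parts and the tray is empty. The red block is at (560,165) and the clamp at (550,215); the holder is still behind the arm. I'll level the tray and return it.

```bash
python3 - <<'E'
from h import *
p,r=state()
a=lip_pose([-.09,0,.23],0); p,r=plan(p,r,*a,8)
g,_=grip_pose(MAT[0]+[0,0,.003],-12.7); g=g+[0,-.0017,-.0003]; rg=pose([155.2,-.3,77.3]); print("place",g)
p,r=plan(p,r,g+[0,0,.15],rg,16)
p,r=plan(p,r,g+[0,0,.012],rg,8)
E
```

```text
{"hand":H,"ty":-0.04,"tz":0.03,"ax":-0.07}
{"hand":H,"ty":-0.07,"tz":0.04,"ax":-0.1}
{"hand":H,"ty":-0.08,"tz":0.04,"ax":-0.12}
{"hand":H,"ty":-0.09,"tz":0.04,"ax":-0.13}
{"hand":H,"tx":-0.01,"ty":-0.1,"tz":0.01,"ax":-0.13,"az":0.01}
{"hand":H,"ty":-0.09,"tz":0.01,"ax":-0.12}
{"hand":H,"ty":-0.07,"ax":-0.1}
{"hand":H,"ty":-0.05,"tz":-0.01,"ax":-0.07}
end [ 0.3685 -0.1297  0.2842] [155.23   0.21  75.65]
place [0.52033934 0.24779466 0.05705204]
{"hand":H,"tx":0.07,"tz":0.02}
{"hand":H,"tx":0.1,"ty":0.01,"tz":0.02}
{"hand":H,"tx":0.11,"tz":0.02}
{"hand":H,"tx":0.13,"ty":0.01,"tz":0.03}
{"hand":H,"tx":0.14,"tz":0.03,"ay":0.01,"az":-0.01}
{"hand":H,"tx":0.15,"ty":0.01,"tz":0.04}
{"hand":H,"tx":0.15,"ty":0.01,"tz":0.04}
{"hand":H,"tx":0.16,"ty":0.01,"tz":0.03}
{"hand":H,"tx":0.15,"ty":0.01,"tz":0.04}
{"hand":H,"tx":0.16,"tz":0.04}
{"hand":H,"tx":0.15,"ty":0.01,"tz":0.03,"az":-0.01}
{"hand":H,"tx":0.14,"ty":0.01,"tz":0.03,"ay":0.01}
{"hand":H,"tx":0.12,"ty":0.01,"tz":0.04}
{"hand":H,"tx":0.11,"tz":0.02}
{"hand":H,"tx":0.1,"ty":0.01,"tz":0.03}
{"hand":H,"tx":0.07,"ty":0.01,"tz":0.02}
end [0.5214 0.247  0.2066] [155.23  -0.38  77.24]
{"hand":H,"ty":-0.02,"tz":0.05}
{"hand":H,"ty":-0.04,"tz":0.08}
{"hand":H,"ty":-0.04,"tz":0.08}
{"hand":H,"ty":-0.05,"tz":0.1}
{"hand":H,"ty":-0.04,"tz":0.1}
{"hand":H,"ty":-0.04,"tz":0.09}
{"hand":H,"ty":-0.04,"tz":0.07}
{"hand":H,"ty":-0.02,"tz":0.05}
end [0.5209 0.2481 0.0697] [155.23  -0.38  77.24]
```

Call:
carry_out([
  {"hand":-1,"tx":0,"ty":-0.04,"tz":0.03,"ax":-0.07,"ay":0,"az":0},
  {"hand":-1,"tx":0,"ty":-0.07,"tz":0.04,"ax":-0.1,"ay":0,"az":0},
  {"hand":-1,"tx":0,"ty":-0.08,"tz":0.04,"ax":-0.12,"ay":0,"az":0},
  {"hand":-1,"tx":0,"ty":-0.09,"tz":0.04,"ax":-0.13,"ay":0,"az":0},
  {"hand":-1,"tx":-0.01,"ty":-0.1,"tz":0.01,"ax":-0.13,"ay":0,"az":0.01},
  {"hand":-1,"tx":0,"ty":-0.09,"tz":0.01,"ax":-0.12,"ay":0,"az":0},
  {"hand":-1,"tx":0,"ty":-0.07,"tz":0,"ax":-0.1,"ay":0,"az":0},
  {"hand":-1,"tx":0,"ty":-0.05,"tz":-0.01,"ax":-0.07,"ay":0,"az":0},
])

```text
clock: 12.9
ee_pos: [0.3665, -0.129, 0.2837]
ee_rot: [155.2, 0.2, 75.7]
force: [-0.0, -0.1, -1.3]
gripper_width: 0.0088
finger_force: 107.8
```

Call:
carry_out([
  {"hand":-1,"tx":0.07,"ty":0,"tz":0.02,"ax":0,"ay":0,"az":0},
  {"hand":-1,"tx":0.1,"ty":0.01,"tz":0.02,"ax":0,"ay":0,"az":0},
  {"hand":-1,"tx":0.11,"ty":0,"tz":0.02,"ax":0,"ay":0,"az":0},
  {"hand":-1,"tx":0.13,"ty":0.01,"tz":0.03,"ax":0,"ay":0,"az":0},
  {"hand":-1,"tx":0.14,"ty":0,"tz":0.03,"ax":0,"ay":0.01,"az":-0.01},
  {"hand":-1,"tx":0.15,"ty":0.01,"tz":0.04,"ax":0,"ay":0,"az":0},
  {"hand":-1,"tx":0.15,"ty":0.01,"tz":0.04,"ax":0,"ay":0,"az":0},
  {"hand":-1,"tx":0.16,"ty":0.01,"tz":0.03,"ax":0,"ay":0,"az":0},
])

```text
clock: 13.9
ee_pos: [0.4443, 0.0602, 0.2459]
ee_rot: [155.3, -0.0, 76.4]
force: [0.6, -0.9, -1.8]
gripper_width: 0.0086
finger_force: 107.8
```

Call:
carry_out([
  {"hand":-1,"tx":0.15,"ty":0.01,"tz":0.04,"ax":0,"ay":0,"az":0},
  {"hand":-1,"tx":0.16,"ty":0,"tz":0.04,"ax":0,"ay":0,"az":0},
  {"hand":-1,"tx":0.15,"ty":0.01,"tz":0.03,"ax":0,"ay":0,"az":-0.01},
  {"hand":-1,"tx":0.14,"ty":0.01,"tz":0.03,"ax":0,"ay":0.01,"az":0},
  {"hand":-1,"tx":0.12,"ty":0.01,"tz":0.04,"ax":0,"ay":0,"az":0},
  {"hand":-1,"tx":0.11,"ty":0,"tz":0.02,"ax":0,"ay":0,"az":0},
  {"hand":-1,"tx":0.1,"ty":0.01,"tz":0.03,"ax":0,"ay":0,"az":0},
  {"hand":-1,"tx":0.07,"ty":0.01,"tz":0.02,"ax":0,"ay":0,"az":0},
])

```text
clock: 14.9
ee_pos: [0.5217, 0.2478, 0.2064]
ee_rot: [155.2, -0.3, 77.2]
force: [-0.2, -0.3, -1.3]
gripper_width: 0.0084
finger_force: 107.8
```

```bash
python3 - <<'E'
from h import *
p,r=state(); print(p,r.as_euler("xyz",degrees=True))
im,d=cams.snapshot("scene"); P=cloud("scene",d); Q=(P-MAT[0])@rz(-12.7); I=im.astype(int)
m=(d>0)&(I.min(2)>95)&(Q[...,2]>.1)&(Q[...,2]<.3)&(abs(Q[...,1])<.055)&(abs(Q[...,0])<.07); q=Q[m]; print("floor fit",np.linalg.lstsq(np.c_[q[:,:2],np.ones(len(q))],q[:,2],rcond=None)[0])
b,_=cams.snapshot("top"); save("case2.png",cv2.resize(b[110:230,325:445],(400,400)))
for q in("battery_holder","jumper_block","bracket_clamp"):
    for x in cams.boxes_of("top",q)[:2]: print(q,round(x["score"],2),(c2w("top",x["centre"])-CASE[0])@rz(CASE[1]))
g=np.array([.5203,.2478,.0571]);rg=pose([155.2,-.3,77.3])
p,r=plan(p,r,g+[0,0,.012],rg,8)
p,r=plan(p,r,g+[0,0,-.001],rg,4)
E
```

```text
[0.52166766 0.24778888 0.20638326] [155.22095179  -0.32737762  77.24538505]
floor fit [-0.00668657  0.00239008  0.15674962]
battery_holder 0.64 [-0.01715569 -0.02313936  0.00913068]
battery_holder 0.24 [-0.14734991  0.34413598 -0.00193893]
jumper_block 0.75 [ 0.01750579 -0.00321225  0.01977173]
bracket_clamp 0.63 [-0.00859455  0.03338913  0.00715425]
bracket_clamp 0.31 [-0.12126654  0.40954507  0.15709031]
{"hand":H,"ty":-0.02,"tz":0.05}
{"hand":H,"ty":-0.04,"tz":0.08}
{"hand":H,"ty":-0.04,"tz":0.08}
{"hand":H,"ty":-0.05,"tz":0.1}
{"hand":H,"ty":-0.04,"tz":0.1}
{"hand":H,"ty":-0.04,"tz":0.08}
{"hand":H,"ty":-0.04,"tz":0.08}
{"hand":H,"tx":-0.01,"ty":-0.02,"tz":0.05}
end [0.5207 0.2468 0.0695] [155.22  -0.33  77.25]
{"hand":H,"ty":-0.01,"tz":0.01}
{"hand":H,"ty":-0.01,"tz":0.02}
{"hand":H,"tz":0.02}
{"hand":H,"ty":-0.01,"tz":0.01}
end [0.5203 0.2469 0.0561] [155.22  -0.33  77.25]
```

View pics/case2.png

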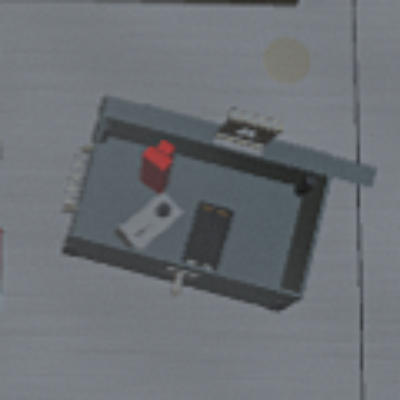

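All three parts are inside the case: red (157,165), clamp (152,222), holder (208,235). The tray is held level over the mat. I'll lower it and let go.

Call:
carry_out([
  {"hand":-1,"tx":0,"ty":-0.02,"tz":0.05,"ax":0,"ay":0,"az":0},
  {"hand":-1,"tx":0,"ty":-0.04,"tz":0.08,"ax":0,"ay":0,"az":0},
  {"hand":-1,"tx":0,"ty":-0.04,"tz":0.08,"ax":0,"ay":0,"az":0},
  {"hand":-1,"tx":0,"ty":-0.05,"tz":0.1,"ax":0,"ay":0,"az":0},
  {"hand":-1,"tx":0,"ty":-0.04,"tz":0.1,"ax":0,"ay":0,"az":0},
  {"hand":-1,"tx":0,"ty":-0.04,"tz":0.08,"ax":0,"ay":0,"az":0},
  {"hand":-1,"tx":0,"ty":-0.04,"tz":0.08,"ax":0,"ay":0,"az":0},
  {"hand":-1,"tx":0,"ty":-0.02,"tz":0.05,"ax":0,"ay":0,"az":0},
])

```text
clock: 16.15
ee_pos: [0.5204, 0.2473, 0.0689]
ee_rot: [155.2, -0.3, 77.2]
force: [0.7, -0.6, -1.6]
gripper_width: 0.0088
finger_force: 107.8
```

Call:
carry_out([
  {"hand":-1,"tx":0,"ty":-0.01,"tz":0.01,"ax":0,"ay":0,"az":0},
  {"hand":-1,"tx":0,"ty":-0.01,"tz":0.02,"ax":0,"ay":0,"az":0},
  {"hand":-1,"tx":0,"ty":0,"tz":0.02,"ax":0,"ay":0,"az":0},
  {"hand":-1,"tx":0,"ty":0,"tz":0,"ax":0,"ay":0,"az":0},
  {"hand":-1,"tx":0,"ty":0,"tz":0,"ax":0,"ay":0,"az":0},
  {"hand":0,"tx":0,"ty":0,"tz":0,"ax":0,"ay":0,"az":0},
  {"hand":0,"tx":0,"ty":0,"tz":0,"ax":0,"ay":0,"az":0},
  {"hand":0,"tx":0,"ty":0,"tz":0,"ax":0,"ay":0,"az":0},
])

```text
clock: 17.15
ee_pos: [0.5218, 0.2481, 0.0596]
ee_rot: [155.2, -0.4, 77.2]
force: [0.1, 0.2, 0.3]
gripper_width: 0.0426
finger_force: 0.0
```

Call:
carry_out([
  {"hand":0,"tx":0,"ty":0,"tz":-0.05,"ax":0,"ay":0,"az":0},
  {"hand":0,"tx":0,"ty":0,"tz":-0.08,"ax":0,"ay":0,"az":0},
  {"hand":0,"tx":0,"ty":0,"tz":-0.12,"ax":0,"ay":0,"az":0},
  {"hand":0,"tx":0,"ty":0,"tz":-0.15,"ax":0,"ay":0,"az":0},
  {"hand":0,"tx":0,"ty":0,"tz":-0.18,"ax":0,"ay":0,"az":0},
  {"hand":-1,"tx":0,"ty":0,"tz":-0.18,"ax":0,"ay":0,"az":0},
  {"hand":-1,"tx":0,"ty":0,"tz":-0.15,"ax":0,"ay":0,"az":0},
  {"hand":-1,"tx":0,"ty":0,"tz":-0.08,"ax":0,"ay":0,"az":0},
])

```text
clock: 18.15
ee_pos: [0.4394, 0.2658, 0.242]
ee_rot: [155.1, -0.6, 77.3]
force: [0.1, -0.6, -0.0]
gripper_width: 0.0003
finger_force: 0.0
```

```bash
cat >> h.py <<'E'
def cp(x,y,z): return CASE[0]+rz(CASE[1])@np.array([x,y,z])
def cl(p): return (np.array(p)-CASE[0])@rz(CASE[1])
E
python3 - <<'E'
from h import *
np.set_printoptions(precision=4,suppress=True)
im,d=cams.snapshot("top"); P=cloud("top",d); Q=(P-MAT[0])@rz(-12.7); I=im.astype(int)
inm=(d>0)&(abs(Q[...,0])<.13)&(abs(Q[...,1])<.09)
w=inm&(Q[...,2]>.014)&(Q[...,2]<.035); q=Q[w]; a=cv2.minAreaRect((q[:,:2]*1000).astype(np.float32)); print("walls",a)
m=inm&(abs(Q[...,1])<.055)&(abs(Q[...,0])<.065); q=Q[m]; print("floor fit",np.linalg.lstsq(np.c_[q[:,:2],np.ones(len(q))],q[:,2],rcond=None)[0])
p,r=state(); print(p,r.as_euler("xyz",degrees=True))
rd=pose([180,0,75.8])
p,r=plan(p,r,[.52,.06,.33],rd,8)
p,r=plan(p,r,cp(.1,.075,.33),rd,8)
p,r=plan(p,r,cp(.1,.075,.205),rd,4)
E
```

```text
walls ((2.165985107421875, -1.0723953247070312), (137.511962890625, 176.78494262695312), 89.90875244140625)
floor fit [ 0.003  -0.0053  0.0059]
[0.4397 0.2663 0.2435] [154.9907  -0.6998  77.3238]
{"hand":H,"tx":-0.08,"ty":0.06,"tz":-0.01,"ax":0.03}
{"hand":H,"tx":-0.11,"ty":0.09,"tz":-0.02,"ax":0.05}
{"hand":H,"tx":-0.13,"ty":0.11,"tz":-0.03,"ax":0.06,"ay":-0.01,"az":0.01}
{"hand":H,"tx":-0.14,"ty":0.11,"tz":-0.04,"ax":0.07}
{"hand":H,"tx":-0.14,"ty":0.11,"tz":-0.04,"ax":0.06}
{"hand":H,"tx":-0.13,"ty":0.1,"tz":-0.05,"ax":0.06,"az":0.01}
{"hand":H,"tx":-0.1,"ty":0.08,"tz":-0.04,"ax":0.05,"ay":-0.01}
{"hand":H,"tx":-0.08,"ty":0.05,"tz":-0.04,"ax":0.04}
end [0.5196 0.0598 0.3303] [-179.8     0.21   75.93]
{"hand":H,"tx":-0.06,"ty":0.11}
{"hand":H,"tx":-0.09,"ty":0.17}
{"hand":H,"tx":-0.1,"ty":0.19}
{"hand":H,"tx":-0.12,"ty":0.21}
{"hand":H,"tx":-0.11,"ty":0.21}
{"hand":H,"tx":-0.1,"ty":0.19}
{"hand":H,"tx":-0.09,"ty":0.17}
{"hand":H,"tx":-0.06,"ty":0.11}
end [ 0.748  -0.148   0.3298] [-179.8     0.21   75.93]
{"hand":H,"tz":0.13}
{"hand":H,"tz":0.18}
{"hand":H,"tz":0.19}
{"hand":H,"tz":0.12}
end [ 0.7474 -0.1483  0.2058] [-179.8     0.21   75.93]
```

The tray is flat (slope under 0.006) and square (0.1°), within 3 mm of the mat's centre. Next I'll go behind the lid.

Call:
carry_out([
  {"hand":-1,"tx":-0.08,"ty":0.06,"tz":-0.01,"ax":0.03,"ay":0,"az":0},
  {"hand":-1,"tx":-0.11,"ty":0.09,"tz":-0.02,"ax":0.05,"ay":0,"az":0},
  {"hand":-1,"tx":-0.13,"ty":0.11,"tz":-0.03,"ax":0.06,"ay":-0.01,"az":0.01},
  {"hand":-1,"tx":-0.14,"ty":0.11,"tz":-0.04,"ax":0.07,"ay":0,"az":0},
  {"hand":-1,"tx":-0.14,"ty":0.11,"tz":-0.04,"ax":0.06,"ay":0,"az":0},
  {"hand":-1,"tx":-0.13,"ty":0.1,"tz":-0.05,"ax":0.06,"ay":0,"az":0.01},
  {"hand":-1,"tx":-0.1,"ty":0.08,"tz":-0.04,"ax":0.05,"ay":-0.01,"az":0},
  {"hand":-1,"tx":-0.08,"ty":0.05,"tz":-0.04,"ax":0.04,"ay":0,"az":0},
])

```text
clock: 19.2
ee_pos: [0.5205, 0.0581, 0.3271]
ee_rot: [-179.6, 0.5, 75.8]
force: [0.0, -1.0, 0.5]
gripper_width: -0.0
finger_force: 0.0
```

Call:
carry_out([
  {"hand":-1,"tx":-0.06,"ty":0.11,"tz":0,"ax":0,"ay":0,"az":0},
  {"hand":-1,"tx":-0.09,"ty":0.17,"tz":0,"ax":0,"ay":0,"az":0},
  {"hand":-1,"tx":-0.1,"ty":0.19,"tz":0,"ax":0,"ay":0,"az":0},
  {"hand":-1,"tx":-0.12,"ty":0.21,"tz":0,"ax":0,"ay":0,"az":0},
  {"hand":-1,"tx":-0.11,"ty":0.21,"tz":0,"ax":0,"ay":0,"az":0},
  {"hand":-1,"tx":-0.1,"ty":0.19,"tz":0,"ax":0,"ay":0,"az":0},
  {"hand":-1,"tx":-0.09,"ty":0.17,"tz":0,"ax":0,"ay":0,"az":0},
  {"hand":-1,"tx":-0.06,"ty":0.11,"tz":0,"ax":0,"ay":0,"az":0},
])

```text
clock: 20.2
ee_pos: [0.7497, -0.1504, 0.3245]
ee_rot: [-179.6, 0.5, 75.9]
force: [-0.1, 0.0, -0.1]
gripper_width: -0.0001
finger_force: 0.0
```

```bash
python3 - <<'E'
from h import *
np.set_printoptions(precision=4,suppress=True)
p,r=state(); print(p,r.as_euler("xyz",degrees=True),cl(p))
rd=pose([180,0,75.8])
p,r=plan(p,r,cp(.1,.075,.205),rd,6,3)
# arc
def arc(th,h=.0145,rr=.115): return cp(.067-rr*np.cos(th)+h,.075,.099+rr*np.sin(th))
p,r=plan(p,r,arc(1.32)+0,rd,2)
for a,b,n in((1.32,.66,8),(.66,.0,8)):
    for i in range(n): p,r=plan(p,r,arc(a+(b-a)*(i+1)/n),rd,1)
E
```

```text
[ 0.7497 -0.1504  0.3245] [-179.5837    0.5385   75.8517] [0.1021 0.0736 0.3245]
{"hand":H,"tx":0.002,"ty":-0.001,"tz":0.072,"ax":-0.001,"ay":0.001}
{"hand":H,"tx":0.002,"ty":-0.001,"tz":0.105,"ax":-0.001,"ay":0.002}
{"hand":H,"tx":0.002,"ty":-0.002,"tz":0.122,"ax":-0.001,"ay":0.001}
{"hand":H,"tx":0.002,"ty":-0.001,"tz":0.121,"ax":-0.002,"ay":0.002,"az":0.001}
{"hand":H,"tx":0.002,"ty":-0.002,"tz":0.105,"ax":-0.001,"ay":0.002}
{"hand":H,"ty":-0.001,"tz":0.072,"ax":-0.001,"ay":0.001}
end [ 0.7479 -0.1486  0.2051] [180.    -0.    75.79]
{"hand":H,"ty":-0.12,"tz":-0.01}
{"hand":H,"ty":-0.12,"tz":-0.02}
end [ 0.7014 -0.1368  0.2111] [180.    -0.    75.79]
{"hand":H,"ty":-0.04,"tz":0.02}
end [ 0.6936 -0.1349  0.2071] [180.    -0.    75.79]
{"hand":H,"ty":-0.04,"tz":0.01}
end [ 0.6859 -0.1329  0.205 ] [180.    -0.    75.79]
{"hand":H,"ty":-0.05,"tz":0.03}
end [ 0.6762 -0.1304  0.199 ] [180.    -0.    75.79]
{"hand":H,"ty":-0.04,"tz":0.02}
end [ 0.6684 -0.1285  0.195 ] [180.    -0.    75.79]
{"hand":H,"ty":-0.04,"tz":0.03}
end [ 0.6607 -0.1265  0.189 ] [180.    -0.    75.79]
{"hand":H,"ty"
[... 209 characters left out ...]
 0.169 ] [180.    -0.    75.79]
{"hand":H,"ty":-0.02,"tz":0.04}
end [ 0.6374 -0.1206  0.161 ] [180.    -0.    75.79]
{"hand":H,"ty":-0.03,"tz":0.04}
end [ 0.6316 -0.1192  0.153 ] [180.    -0.    75.79]
{"hand":H,"ty":-0.02,"tz":0.04}
end [ 0.6277 -0.1182  0.145 ] [180.    -0.    75.79]
{"hand":H,"ty":-0.02,"tz":0.04}
end [ 0.6238 -0.1172  0.137 ] [180.    -0.    75.79]
{"hand":H,"ty":-0.01,"tz":0.05}
end [ 0.6219 -0.1167  0.127 ] [180.    -0.    75.79]
{"hand":H,"ty":-0.01,"tz":0.05}
end [ 0.62   -0.1162  0.117 ] [180.    -0.    75.79]
{"hand":H,"ty":-0.01,"tz":0.04}
end [ 0.618  -0.1157  0.109 ] [180.    -0.    75.79]
{"hand":H,"tz":0.05}
end [ 0.618  -0.1157  0.099 ] [180.    -0.    75.79]
```

Call:
carry_out([
  {"hand":-1,"tx":0,"ty":0,"tz":0.07,"ax":0,"ay":0.01,"az":0},
  {"hand":-1,"tx":0,"ty":0,"tz":0.1,"ax":-0.01,"ay":0,"az":0},
  {"hand":-1,"tx":0,"ty":0,"tz":0.12,"ax":0,"ay":0,"az":0},
  {"hand":-1,"tx":0,"ty":0,"tz":0.12,"ax":0,"ay":0,"az":0},
  {"hand":-1,"tx":0,"ty":-0.01,"tz":0.1,"ax":0,"ay":0,"az":0},
  {"hand":-1,"tx":0,"ty":-0.02,"tz":0.07,"ax":0,"ay":0,"az":0},
  {"hand":-1,"tx":0,"ty":-0.1,"tz":-0.01,"ax":0,"ay":0,"az":0},
  {"hand":-1,"tx":0,"ty":-0.12,"tz":-0.02,"ax":0,"ay":0,"az":0},
])

```text
clock: 21.2
ee_pos: [0.698, -0.1355, 0.2143]
ee_rot: [179.9, -0.1, 75.9]
force: [0.1, 0.0, -0.0]
gripper_width: -0.0
finger_force: 0.0
```

Call:
carry_out([
  {"hand":-1,"tx":0,"ty":-0.04,"tz":0.02,"ax":0,"ay":0,"az":0},
  {"hand":-1,"tx":0,"ty":-0.04,"tz":0.01,"ax":0,"ay":0,"az":0},
  {"hand":-1,"tx":0,"ty":-0.05,"tz":0.03,"ax":0,"ay":0,"az":0},
  {"hand":-1,"tx":0,"ty":-0.04,"tz":0.02,"ax":0,"ay":0,"az":0},
  {"hand":-1,"tx":0,"ty":-0.04,"tz":0.03,"ax":0,"ay":0,"az":0},
  {"hand":-1,"tx":0,"ty":-0.03,"tz":0.03,"ax":0,"ay":0,"az":0},
  {"hand":-1,"tx":0,"ty":-0.04,"tz":0.03,"ax":0,"ay":0,"az":0},
  {"hand":-1,"tx":0,"ty":-0.03,"tz":0.04,"ax":0,"ay":0,"az":0},
])

```text
clock: 22.2
ee_pos: [0.6392, -0.1216, 0.1731]
ee_rot: [179.8, -0.1, 75.8]
force: [0.1, 0.2, 3.5]
gripper_width: -0.0
finger_force: 1.3
```

Contact at about 4 N, as the hinge torque suggests. I'll carry on down.

Call:
carry_out([
  {"hand":-1,"tx":0,"ty":-0.02,"tz":0.04,"ax":0,"ay":0,"az":0},
  {"hand":-1,"tx":0,"ty":-0.03,"tz":0.04,"ax":0,"ay":0,"az":0},
  {"hand":-1,"tx":0,"ty":-0.02,"tz":0.04,"ax":0,"ay":0,"az":0},
  {"hand":-1,"tx":0,"ty":-0.02,"tz":0.04,"ax":0,"ay":0,"az":0},
  {"hand":-1,"tx":0,"ty":-0.01,"tz":0.05,"ax":0,"ay":0,"az":0},
  {"hand":-1,"tx":0,"ty":-0.01,"tz":0.05,"ax":0,"ay":0,"az":0},
  {"hand":-1,"tx":0,"ty":-0.01,"tz":0.04,"ax":0,"ay":0,"az":0},
  {"hand":-1,"tx":0,"ty":0,"tz":0.05,"ax":0,"ay":0,"az":0},
])

```text
clock: 23.2
ee_pos: [0.6167, -0.1158, 0.1029]
ee_rot: [179.8, -0.1, 75.8]
force: [-2.3, 0.1, 1.9]
gripper_width: -0.0003
finger_force: 1.0
```

```bash
python3 - <<'E'
from h import *
p,r=state(); print(p,cl(p),readout.state()["force"])
E
```

```text
[ 0.61665466 -0.11580866  0.10290278] [-0.03530138  0.07450822  0.10290278] [-2.33125566  0.14612605  1.88381224]
```

Call:
carry_out([
  {"hand":-1,"tx":0,"ty":0,"tz":0.01,"ax":0,"ay":0,"az":0},
  {"hand":-1,"tx":0,"ty":0,"tz":0.01,"ax":0,"ay":0,"az":0},
  {"hand":-1,"tx":0,"ty":0,"tz":0.005,"ax":0,"ay":0,"az":0},
  {"hand":-1,"tx":0,"ty":0,"tz":0.005,"ax":0,"ay":0,"az":0},
  {"hand":-1,"tx":0,"ty":0,"tz":0,"ax":0,"ay":0,"az":0},
  {"hand":-1,"tx":0,"ty":0,"tz":0,"ax":0,"ay":0,"az":0},
  {"hand":-1,"tx":0,"ty":0,"tz":0,"ax":0,"ay":0,"az":0},
  {"hand":-1,"tx":0,"ty":0,"tz":0,"ax":0,"ay":0,"az":0},
])

```text
clock: 24.2
ee_pos: [0.6169, -0.1159, 0.099]
ee_rot: [179.7, -0.1, 75.8]
force: [-4.3, 1.1, 7.7]
gripper_width: 0.0
finger_force: 3.9
```

Call:
carry_out([
  {"hand":-1,"tx":0,"ty":0,"tz":0.01,"ax":0,"ay":0,"az":0},
  {"hand":-1,"tx":0,"ty":0,"tz":0.01,"ax":0,"ay":0,"az":0},
  {"hand":-1,"tx":0,"ty":0,"tz":0,"ax":0,"ay":0,"az":0},
  {"hand":-1,"tx":0,"ty":0,"tz":0,"ax":0,"ay":0,"az":0},
  {"hand":-1,"tx":0,"ty":0,"tz":0,"ax":0,"ay":0,"az":0},
  {"hand":-1,"tx":0,"ty":0,"tz":0,"ax":0,"ay":0,"az":0},
  {"hand":-1,"tx":0,"ty":0,"tz":0,"ax":0,"ay":0,"az":0},
  {"hand":-1,"tx":0,"ty":0,"tz":0,"ax":0,"ay":0,"az":0},
])

```text
clock: 25.2
ee_pos: [0.6171, -0.1159, 0.0988]
ee_rot: [179.6, -0.1, 75.8]
force: [-10.4, 1.2, 26.5]
gripper_width: 0.0
finger_force: 13.1
```

The lid is at its hard stop: 26 N at z = 0.099. I'll back off upward and measure the lid and hasp.

Call:
carry_out([
  {"hand":-1,"tx":0,"ty":0,"tz":-0.05,"ax":0,"ay":0,"az":0},
  {"hand":-1,"tx":0,"ty":0,"tz":-0.1,"ax":0,"ay":0,"az":0},
  {"hand":-1,"tx":0,"ty":0,"tz":-0.14,"ax":0,"ay":0,"az":0},
  {"hand":-1,"tx":0,"ty":-0.1,"tz":-0.14,"ax":0,"ay":0,"az":0},
  {"hand":-1,"tx":0,"ty":-0.18,"tz":-0.12,"ax":0,"ay":0,"az":0},
  {"hand":-1,"tx":0.02,"ty":-0.22,"tz":-0.06,"ax":0,"ay":0,"az":0},
  {"hand":-1,"tx":0.02,"ty":-0.22,"tz":0,"ax":0,"ay":0,"az":0},
  {"hand":-1,"tx":0,"ty":-0.14,"tz":0,"ax":0,"ay":0,"az":0},
])

```text
clock: 26.2
ee_pos: [0.4502, -0.0656, 0.2151]
ee_rot: [179.7, -0.1, 75.9]
force: [0.3, -0.1, -0.1]
gripper_width: 0.0004
finger_force: 0.0
```

```bash
python3 - <<'E'
from h import *
np.set_printoptions(precision=4,suppress=True)
p,r=state(); print(p,cl(p))
v=[]
for c in("scene","top"):
    im,d=cams.snapshot(c); Q=(cloud(c,d)-CASE[0])@rz(CASE[1])
    m=(d>0)&(abs(Q[...,0])<.06)&(abs(Q[...,1])<.1)&(Q[...,2]<.12)&(Q[...,2]>.07); q=Q[m]
    print(c,"lid",len(q),np.linalg.lstsq(np.c_[q[:,:2],np.ones(len(q))],q[:,2],rcond=None)[0] if len(q)>20 else "")
    m=(d>0)&(Q[...,0]<-.077)&(Q[...,0]>-.16)&(abs(Q[...,1])<.024)&(Q[...,2]>.075)&(Q[...,2]<.18); q=Q[m]; q=q[np.argsort(q[:,0])]; print("hasp",len(q),q[::max(1,len(q)//8)])
    v.append(cv2.resize(im[140:280,150:290] if c=="scene" else im[110:230,325:445],(400,400)))
save("lid.png",np.hstack(v))
E
```

```text
[ 0.4502 -0.0656  0.2151] [-0.209   0.0824  0.2151]
scene lid 2265 [-0.0027 -0.0023  0.1021]
hasp 208 [[-0.1329 -0.0016  0.1111]
 [-0.1256 -0.0033  0.1071]
 [-0.1206  0.0056  0.1045]
 [-0.1143 -0.0005  0.1054]
 [-0.1054 -0.0168  0.1055]
 [-0.0971  0.0125  0.1031]
 [-0.0893 -0.0012  0.0996]
 [-0.0831 -0.0162  0.0982]]
top lid 2493 [-0.0016  0.      0.0998]
hasp 84 [[-0.1007  0.017   0.1027]
 [-0.0965 -0.0077  0.098 ]
 [-0.0921 -0.0127  0.0993]
 [-0.0899  0.0009  0.1021]
 [-0.0877  0.0168  0.1004]
 [-0.0849  0.0077  0.0983]
 [-0.0832 -0.0105  0.099 ]
 [-0.0804 -0.0096  0.0998]
 [-0.078   0.0185  0.0959]]
```

View pics/lid.png

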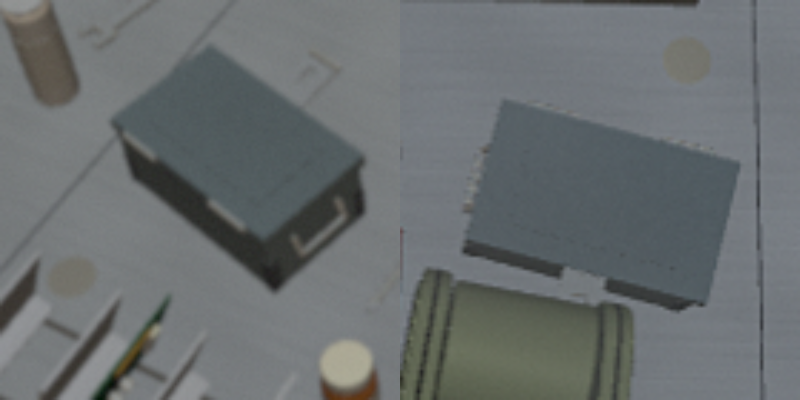

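Lid flat at z = 0.100 and closed. The hasp sticks out of the front, in the scene view at (320,70) and in the top view at (583,285), with its tip near case (-0.13, 0, 0.108), about 1.8 rad. Now to plan the swing with a 30° lean.

```bash
python3 - <<'E'
from h import *
p,r=state()
al=np.radians(30); rh=R.from_matrix(rz(CASE[1])@np.array([[0,np.cos(al),np.sin(al)],[1,0,0],[0,np.sin(al),-np.cos(al)]]))
def tcp(a,rr,off=.008):
    F=np.array([-.073-rr*np.sin(a)-off*np.cos(a),0,.092-rr*np.cos(a)+off*np.sin(a)])
    return cp(*(F-.0145*np.array([np.cos(al),0,np.sin(al)])))
print(rh.as_euler("xyz",degrees=True),cl(tcp(2,.05)),cl(tcp(0,.06)))
p,r=plan(p,r,cl(0) if 0 else tcp(1.9,.05)+[0,0,.03],rh,8)
aa=np.linspace(1.9,0.05,17)[1:]; rr=np.interp(aa,[.5,1.1],[.060,.052])
for a,q in zip(aa,rr): p,r=plan(p,r,tcp(a,q),rh,1)
print(cl(p))
E
```

```text
[150.    0.   75.8] [-1.27693065e-01  1.41750685e-17  1.12831721e-01] [-9.35573684e-02 -1.16912078e-17  2.47500000e-02]
{"hand":H,"tx":-0.03,"ty":0.03,"tz":0.03,"ax":-0.04}
{"hand":H,"tx":-0.05,"ty":0.05,"tz":0.05,"ax":-0.06}
{"hand":H,"tx":-0.06,"ty":0.05,"tz":0.06,"ax":-0.07}
{"hand":H,"tx":-0.07,"ty":0.05,"tz":0.07,"ax":-0.08}
{"hand":H,"tx":-0.06,"ty":0.04,"tz":0.07,"ax":-0.08}
{"hand":H,"tx":-0.06,"ty":0.04,"tz":0.07,"ax":-0.07}
{"hand":H,"tx":-0.05,"ty":0.02,"tz":0.06,"ax":-0.06}
{"hand":H,"tx":-0.03,"ty":0.01,"tz":0.05,"ax":-0.04}
end [ 0.5058 -0.1642  0.1376] [ 1.498e+02 -6.000e-02  7.587e+01]
{"hand":H,"ty":-0.1,"tz":0.14}
end [ 0.5027 -0.1634  0.1033] [ 1.498e+02 -6.000e-02  7.587e+01]
{"hand":H,"ty":-0.02,"tz":0.02}
end [ 0.5013 -0.163   0.0979] [ 1.498e+02 -6.000e-02  7.587e+01]
{"hand":H,"ty":-0.02,"tz":0.02}
end [ 0.4999 -0.1626  0.0924] [ 1.498e+02 -6.000e-02  7.587e+01]
{"hand":H,"ty":-0.02,"tz":0.03}
end [ 0.4995 -0.1625  0.0852] [ 1.498e+02 -6.000e-02  7.587e+01]
{"hand":H,"ty":-0.02,"tz":0.02}
end [ 0.4981 -0.1622  0.0797] [ 1.498e+02 -6.000e-02  7.587e+01]
{"hand"
[... 360 characters left out ...]
.000e-02  7.587e+01]
{"hand":H,"tz":0.04}
end [ 0.507  -0.1644  0.0481] [ 1.498e+02 -6.000e-02  7.587e+01]
{"hand":H,"tz":0.03}
end [ 0.51   -0.1651  0.0429] [ 1.498e+02 -6.000e-02  7.587e+01]
{"hand":H,"tz":0.04}
end [ 0.5139 -0.1661  0.036 ] [ 1.498e+02 -6.000e-02  7.587e+01]
{"hand":H,"ty":0.02,"tz":0.03}
end [ 0.5201 -0.1677  0.0328] [ 1.498e+02 -6.000e-02  7.587e+01]
{"hand":H,"ty":0.02,"tz":0.03}
end [ 0.5264 -0.1692  0.0296] [ 1.498e+02 -6.000e-02  7.587e+01]
{"hand":H,"ty":0.02,"tz":0.03}
end [ 0.5327 -0.1708  0.0264] [ 1.498e+02 -6.000e-02  7.587e+01]
{"hand":H,"ty":0.03,"tz":0.02}
end [ 0.5397 -0.1726  0.026 ] [ 1.498e+02 -6.000e-02  7.587e+01]
[-0.09599808  0.00060201  0.02599264]
```

Call:
carry_out([
  {"hand":-1,"tx":-0.03,"ty":0.03,"tz":0.03,"ax":-0.04,"ay":0,"az":0},
  {"hand":-1,"tx":-0.05,"ty":0.05,"tz":0.05,"ax":-0.06,"ay":0,"az":0},
  {"hand":-1,"tx":-0.06,"ty":0.06,"tz":0.06,"ax":-0.07,"ay":0,"az":0},
  {"hand":-1,"tx":-0.07,"ty":0.06,"tz":0.07,"ax":-0.08,"ay":0,"az":0},
  {"hand":-1,"tx":-0.06,"ty":0.06,"tz":0.07,"ax":-0.08,"ay":0,"az":0},
  {"hand":-1,"tx":-0.06,"ty":0.05,"tz":0.07,"ax":-0.07,"ay":0,"az":0},
  {"hand":-1,"tx":-0.05,"ty":0.03,"tz":0.06,"ax":-0.06,"ay":0,"az":0},
  {"hand":-1,"tx":-0.03,"ty":0.02,"tz":0.05,"ax":-0.04,"ay":0,"az":0},
])

```text
clock: 27.3
ee_pos: [0.5221, -0.1693, 0.1411]
ee_rot: [149.7, -0.0, 75.8]
force: [0.0, -0.2, 0.3]
gripper_width: -0.0
finger_force: 0.0
```

```bash
python3 - <<'E'
from h import *
p,r=state(); print(p,cl(p))
al=np.radians(30); rh=R.from_matrix(rz(CASE[1])@np.array([[0,np.cos(al),np.sin(al)],[1,0,0],[0,np.sin(al),-np.cos(al)]]))
def tcp(a,rr,off=.008):
    F=np.array([-.073-rr*np.sin(a)-off*np.cos(a),0,.092-rr*np.cos(a)+off*np.sin(a)])
    return cp(*(F-.0145*np.array([np.cos(al),0,np.sin(al)])))
p,r=plan(p,r,tcp(1.9,.041),rh,4)
aa=np.linspace(1.9,0.05,21)[1:]; rr=np.interp(aa,[.4,1.4],[.060,.042])
for a,q in zip(aa,rr): p,r=plan(p,r,tcp(a,q),rh,1)
print(cl(p))
E
```

```text
[ 0.52213077 -0.16930386  0.14113208] [-0.11381436 -0.00053985  0.14113208]
{"hand":H,"ty":-0.03,"tz":0.03}
{"hand":H,"ty":-0.03,"tz":0.04}
{"hand":H,"ty":-0.04,"tz":0.04}
{"hand":H,"ty":-0.02,"tz":0.02,"ax":0.01}
end [ 0.5148 -0.1674  0.1066] [ 1.5026e+02 -3.0000e-02  7.5800e+01]
{"hand":H,"ty":-0.02,"tz":0.01}
end [ 0.5124 -0.1668  0.1028] [ 1.5026e+02 -3.0000e-02  7.5800e+01]
{"hand":H,"ty":-0.02,"tz":0.01}
end [ 0.51   -0.1662  0.0991] [ 1.5026e+02 -3.0000e-02  7.5800e+01]
{"hand":H,"ty":-0.01,"tz":0.02}
end [ 0.5102 -0.1663  0.0947] [ 1.5026e+02 -3.0000e-02  7.5800e+01]
{"hand":H,"ty":-0.02,"tz":0.01}
end [ 0.5078 -0.1657  0.0909] [ 1.5026e+02 -3.0000e-02  7.5800e+01]
{"hand":H,"ty":-0.01,"tz":0.02}
end [ 0.5081 -0.1657  0.0865] [ 1.5026e+02 -3.0000e-02  7.5800e+01]
{"hand":H,"ty":-0.01,"tz":0.01}
end [ 0.5073 -0.1655  0.0837] [ 1.5026e+02 -3.0000e-02  7.5800e+01]
{"hand":H,"ty":-0.02,"tz":0.02}
end [ 0.5059 -0.1652  0.0783] [ 1.5026e+02 -3.0000e-02  7.5800e+01]
{"hand":H,"ty":-0.01,"tz":0.02}
end [ 0.5061 -0.1652  0.0738] [ 1.5026e+02 -3.0000e-02  7.5800e+01]
{"hand":H,"ty":-0.
[... 481 characters left out ...]
"tz":0.03}
end [ 0.5122 -0.1667  0.0428] [ 1.5026e+02 -3.0000e-02  7.5800e+01]
{"hand":H,"tz":0.03}
end [ 0.515  -0.1675  0.0376] [ 1.5026e+02 -3.0000e-02  7.5800e+01]
{"hand":H,"ty":0.01,"tz":0.03}
end [ 0.5196 -0.1686  0.0334] [ 1.5026e+02 -3.0000e-02  7.5800e+01]
{"hand":H,"ty":0.01,"tz":0.02}
end [ 0.5232 -0.1695  0.0309] [ 1.5026e+02 -3.0000e-02  7.5800e+01]
{"hand":H,"ty":0.02,"tz":0.02}
end [ 0.5285 -0.1709  0.0294] [ 1.5026e+02 -3.0000e-02  7.5800e+01]
{"hand":H,"ty":0.02,"tz":0.03}
end [ 0.5348 -0.1724  0.0262] [ 1.5026e+02 -3.0000e-02  7.5800e+01]
{"hand":H,"ty":0.02,"tz":0.01}
end [ 0.5391 -0.1735  0.0264] [ 1.5026e+02 -3.0000e-02  7.5800e+01]
[-0.09633941 -0.00048223  0.02644225]
```

Call:
carry_out([
  {"hand":-1,"tx":0,"ty":-0.03,"tz":0.03,"ax":0,"ay":0,"az":0},
  {"hand":-1,"tx":0,"ty":-0.03,"tz":0.04,"ax":0,"ay":0,"az":0},
  {"hand":-1,"tx":0,"ty":-0.04,"tz":0.04,"ax":0,"ay":0,"az":0},
  {"hand":-1,"tx":0,"ty":-0.02,"tz":0.02,"ax":0.01,"ay":0,"az":0},
  {"hand":-1,"tx":0,"ty":-0.02,"tz":0.01,"ax":0,"ay":0,"az":0},
  {"hand":-1,"tx":0,"ty":-0.02,"tz":0.01,"ax":0,"ay":0,"az":0},
  {"hand":-1,"tx":0,"ty":-0.01,"tz":0.02,"ax":0,"ay":0,"az":0},
  {"hand":-1,"tx":0,"ty":-0.02,"tz":0.01,"ax":0,"ay":0,"az":0},
])

```text
clock: 28.3
ee_pos: [0.5066, -0.1644, 0.0912]
ee_rot: [150.4, -0.1, 75.8]
force: [-0.1, 0.0, 0.4]
gripper_width: 0.0001
finger_force: 0.1
```

Call:
carry_out([
  {"hand":-1,"tx":0,"ty":-0.01,"tz":0.02,"ax":0,"ay":0,"az":0},
  {"hand":-1,"tx":0,"ty":-0.01,"tz":0.01,"ax":0,"ay":0,"az":0},
  {"hand":-1,"tx":0,"ty":-0.02,"tz":0.02,"ax":0,"ay":0,"az":0},
  {"hand":-1,"tx":0,"ty":-0.01,"tz":0.02,"ax":0,"ay":0,"az":0},
  {"hand":-1,"tx":0,"ty":-0.02,"tz":0.02,"ax":0,"ay":0,"az":0},
  {"hand":-1,"tx":0,"ty":-0.01,"tz":0.02,"ax":0,"ay":0,"az":0},
  {"hand":-1,"tx":0,"ty":-0.01,"tz":0.03,"ax":0,"ay":0,"az":0},
  {"hand":-1,"tx":0,"ty":0,"tz":0.02,"ax":0,"ay":0,"az":0},
])

```text
clock: 29.3
ee_pos: [0.5064, -0.1644, 0.0542]
ee_rot: [150.4, -0.1, 75.8]
force: [-0.5, -0.5, 0.4]
gripper_width: -0.0
finger_force: 0.2
```

Call:
carry_out([
  {"hand":-1,"tx":0,"ty":-0.01,"tz":0.03,"ax":0,"ay":0,"az":0},
  {"hand":-1,"tx":0,"ty":0,"tz":0.03,"ax":0,"ay":0,"az":0},
  {"hand":-1,"tx":0,"ty":0,"tz":0.03,"ax":0,"ay":0,"az":0},
  {"hand":-1,"tx":0,"ty":0.01,"tz":0.03,"ax":0,"ay":0,"az":0},
  {"hand":-1,"tx":0,"ty":0.01,"tz":0.02,"ax":0,"ay":0,"az":0},
  {"hand":-1,"tx":0,"ty":0.02,"tz":0.02,"ax":0,"ay":0,"az":0},
  {"hand":-1,"tx":0,"ty":0.02,"tz":0.03,"ax":0,"ay":0,"az":0},
  {"hand":-1,"tx":0,"ty":0.02,"tz":0.01,"ax":0,"ay":0,"az":0},
])

```text
clock: 30.3
ee_pos: [0.5384, -0.1723, 0.0268]
ee_rot: [150.4, -0.1, 75.8]
force: [-1.0, 0.2, -0.6]
gripper_width: -0.0002
finger_force: 0.2
```

```bash
python3 - <<'E'
from h import *
p,r=state(); print(p,cl(p),readout.state()["force"])
E
```

```text
[ 0.53836651 -0.17228674  0.02677653] [-0.09734297  0.00055115  0.02677653] [-0.99146571  0.2411312  -0.61192594]
```

Call:
carry_out([
  {"hand":-1,"tx":0,"ty":0.01,"tz":0.005,"ax":0,"ay":0,"az":0},
  {"hand":-1,"tx":0,"ty":0.01,"tz":0.005,"ax":0,"ay":0,"az":0},
  {"hand":-1,"tx":0,"ty":0.01,"tz":0.005,"ax":0,"ay":0,"az":0},
  {"hand":-1,"tx":0,"ty":0,"tz":0,"ax":0,"ay":0,"az":0},
  {"hand":-1,"tx":0,"ty":0,"tz":0,"ax":0,"ay":0,"az":0},
  {"hand":-1,"tx":0,"ty":0,"tz":0,"ax":0,"ay":0,"az":0},
  {"hand":-1,"tx":0,"ty":0,"tz":0,"ax":0,"ay":0,"az":0},
  {"hand":-1,"tx":0,"ty":0,"tz":0,"ax":0,"ay":0,"az":0},
])

```text
clock: 31.3
ee_pos: [0.5442, -0.1738, 0.0273]
ee_rot: [150.4, -0.1, 75.8]
force: [0.5, -0.2, 0.1]
gripper_width: -0.0
finger_force: 0.0
```

Call:
carry_out([
  {"hand":-1,"tx":0,"ty":0.01,"tz":0.005,"ax":0,"ay":0,"az":0},
  {"hand":-1,"tx":0,"ty":0.01,"tz":0.005,"ax":0,"ay":0,"az":0},
  {"hand":-1,"tx":0,"ty":0,"tz":0,"ax":0,"ay":0,"az":0},
  {"hand":-1,"tx":0,"ty":0,"tz":0,"ax":0,"ay":0,"az":0},
  {"hand":-1,"tx":0,"ty":0.01,"tz":0.005,"ax":0,"ay":0,"az":0},
  {"hand":-1,"tx":0,"ty":0,"tz":0,"ax":0,"ay":0,"az":0},
  {"hand":-1,"tx":0,"ty":0,"tz":0,"ax":0,"ay":0,"az":0},
  {"hand":-1,"tx":0,"ty":0,"tz":0,"ax":0,"ay":0,"az":0},
])

```text
clock: 32.3
ee_pos: [0.5496, -0.1751, 0.027]
ee_rot: [150.5, -0.1, 75.8]
force: [-6.5, 1.2, -0.1]
gripper_width: 0.0003
finger_force: 2.7
```

```bash
python3 - <<'E'
from h import *
p,r=state(); print(p,cl(p),readout.state()["force"])
for c in("scene","top"):
    im,d=cams.snapshot(c); Q=(cloud(c,d)-CASE[0])@rz(CASE[1])
    m=(d>0)&(Q[...,0]<-.074)&(Q[...,0]>-.16)&(abs(Q[...,1])<.024)&(Q[...,2]>.08)&(Q[...,2]<.13); q=Q[m]; q=q[np.argsort(q[:,0])]; print(c,"hasp",len(q),q[::max(1,len(q)//6)])
E
```

```text
[ 0.54959081 -0.17512899  0.02700246] [-0.0857644   0.00054915  0.02700246] [-6.47227293  1.19013601 -0.10215259]
scene hasp 269 [[-0.15447971  0.01096867  0.11538771]
 [-0.13615447  0.01225734  0.11395307]
 [-0.12107032  0.01041342  0.08064377]
 [-0.10992684  0.00652441  0.12304218]
 [-0.1028811   0.00549903  0.12387701]
 [-0.0845792   0.00507942  0.08126873]
 [-0.07561385 -0.00718496  0.129009  ]]
top hasp 52 [[-0.11953718  0.0186675   0.12536171]
 [-0.1084154   0.01161002  0.10092417]
 [-0.09402141  0.01042541  0.09014332]
 [-0.09145833  0.0066904   0.10190884]
 [-0.08984901 -0.01064183  0.12424589]
 [-0.08627754  0.01132287  0.12231961]
 [-0.07556716  0.01461881  0.08725488]]
```

Call:
carry_out([
  {"hand":-1,"tx":0,"ty":-0.05,"tz":-0.03,"ax":0,"ay":0,"az":0},
  {"hand":-1,"tx":0,"ty":-0.1,"tz":-0.06,"ax":0,"ay":0,"az":0},
  {"hand":-1,"tx":0,"ty":-0.12,"tz":-0.1,"ax":0,"ay":0,"az":0},
  {"hand":-1,"tx":0.05,"ty":-0.1,"tz":-0.15,"ax":0,"ay":0,"az":0},
  {"hand":-1,"tx":0.15,"ty":-0.05,"tz":-0.18,"ax":0,"ay":0,"az":0},
  {"hand":-1,"tx":0.2,"ty":0,"tz":-0.18,"ax":0,"ay":0,"az":0},
  {"hand":-1,"tx":0.25,"ty":0,"tz":-0.15,"ax":0,"ay":0,"az":0},
  {"hand":-1,"tx":0.2,"ty":0,"tz":-0.05,"ax":0,"ay":0,"az":0},
])

```text
clock: 33.4
ee_pos: [0.4418, -0.0829, 0.0788]
ee_rot: [150.0, -2.6, 77.4]
force: [0.6, -0.4, 0.1]
gripper_width: 0.0002
finger_force: 0.0
```

```bash
python3 - <<'E'
from h import *
np.set_printoptions(precision=4,suppress=True)
p,r=state(); print(p,cl(p)); v=[]
for c in("scene","top"):
    im,d=cams.snapshot(c); Q=(cloud(c,d)-CASE[0])@rz(CASE[1])
    m=(d>0)&(abs(Q[...,0])<.06)&(abs(Q[...,1])<.1)&(Q[...,2]<.12)&(Q[...,2]>.07); q=Q[m]
    print(c,"lid",len(q),np.linalg.lstsq(np.c_[q[:,:2],np.ones(len(q))],q[:,2],rcond=None)[0] if len(q)>20 else "")
    m=(d>0)&(Q[...,0]<-.07)&(Q[...,0]>-.16)&(abs(Q[...,1])<.024)&(Q[...,2]>.02)&(Q[...,2]<.18); q=Q[m]; q=q[np.argsort(q[:,0])]; print("hasp",len(q),q[::max(1,len(q)//8)])
    v.append(cv2.resize(im[140:280,150:290] if c=="scene" else im[145:215,350:420],(400,400),interpolation=cv2.INTER_CUBIC))
    for q in("tray","hasp","battery_holder"): print([(round(x["score"],2),c2w(c,x["centre"])) for x in cams.boxes_of(c,q)[:2]])
save("hasp.png",np.hstack(v))
E
```

```text
[ 0.4418 -0.0829  0.0788] [-0.2129  0.0635  0.0788]
scene lid 2274 [-0.0049 -0.002   0.102 ]
hasp 14 [[-0.077  -0.0064  0.0929]
 [-0.0765 -0.0228  0.0944]
 [-0.0762 -0.0143  0.0921]
 [-0.0756  0.0083  0.0963]
 [-0.0754  0.0165  0.0937]
 [-0.075  -0.0087  0.0929]
 [-0.074  -0.0153  0.0977]
 [-0.0737  0.0148  0.0984]
 [-0.0735  0.0063  0.0967]
 [-0.0729  0.0031  0.0992]
 [-0.0726 -0.0182  0.0968]
 [-0.0719 -0.0003  0.0976]
 [-0.0718 -0.0091  0.0954]
 [-0.0712 -0.0122  0.0981]]
[(0.88, array([0.2749, 0.2848, 0.006 ]))]
[]
[(0.4, array([0.6948, 0.2411, 0.0037]))]
top lid 2494 [-0.0002 -0.0001  0.0998]
hasp 102 [[-0.088   0.0014  0.0639]
 [-0.0807 -0.0028  0.0666]
 [-0.0782 -0.0101  0.0395]
 [-0.0767  0.0078  0.0859]
 [-0.0762  0.0174  0.0653]
 [-0.0759  0.0198  0.037 ]
 [-0.0752 -0.0129  0.092 ]
 [-0.073   0.0132  0.094 ]
 [-0.0707  0.002   0.0989]]
[(0.68, array([ 0.2835,  0.2839, -0.0003]))]
[(0.54, array([ 0.5608, -0.1767,  0.0494]))]
[(0.71, array([0.6048, 0.2352, 0.0091]))]
```

View pics/hasp.png

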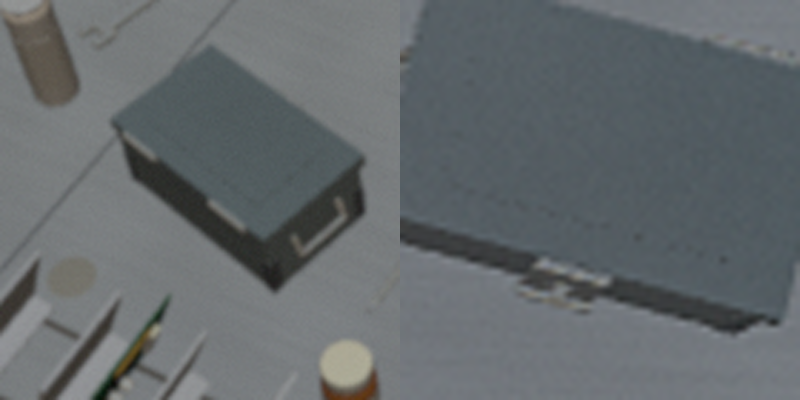

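The hasp is down. In the top view the strap at (565,285) hangs vertically, from x = -0.075 at z = 0.092 to x = -0.078 at z = 0.040, with the staple standing through its slot to -0.088. The lid is flat and the arm is clear, so I'm handing in.

```bash
python3 -c "
from cell import ctrl; print(ctrl.job_done())"
```

```text
the job is handed in; nothing more can be done
None
```

The job is handed in at about 34 s of the 72 s, but no verdict came back: my measurements show the parts in the case, the empty tray flat on its mat, the lid closed and the hasp home over the staple; I did not re-measure the bystanders.

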